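# Show the lidded stoneware box foot outwards on the display stand

## Robot

A 7-joint arm with a two-finger parallel gripper is mounted at the origin on the work surface. World frame = base frame: x ahead of the robot, y to its left, z up, the work surface at z = 0. Lengths are in m, angles in rad, forces in N, time in s.
With the tool pointing down it reaches from about 0.425 to 0.925 m from the base axis. Payload 6.8 kg.
Tool frame: the origin (TCP) lies at the very end of the fingers, on their centre line; the grasp point (between the pads) lies 19 mm behind it; y points along the fingers, z is the direction in which the jaws open and shut, and the axes are right-handed (so a half turn about y gives the same grasp; the last joint's range is limited). The gripper opens to 85 mm and grips with 20 to 120 N. Pads are 22 mm wide; open, the fingers measure 114 mm over their backs; the gripper's body (76 mm by 85 mm) begins 54 mm behind the grasp point. The pads swing forward as they close: fully open they stand 13 mm farther back than shut.
Start: joints at [-1.305, 0.477, 0.022, 1.555, -0.011, 1.109, -0.083], TCP at [0.246, 0.628, 0.231] pointing down, gripper open.
Joint ranges: [-2.96, 2.96], [-0.34, 2.1], [-1.41, 1.46], [0.24, 2.44], [-1.37, 4.51], [0.17, 1.92], [-2.96, 2.96]. Speed limits (rad/s): [2.39, 2.39, 3.14, 3.14, 3.14, 3.14, 3.14].

## Interface

Orientations are given as a rotation vector (axis times angle).
In Python, from bench import r gives the robot as it stands.
- The arm moves only by the tool drive_tool, never from a script. Its argument "series" is a list of rows, each a list of 7 numbers: the shift along the tool's x, y, z in mm, then the turn, a rotation vector about the tool's x, y, z in degrees, then the finger opening in mm, from 0 to 85.4. In form: [[tx, ty, tz, wx, wy, wz, grip], ...]. A call has 1 to 5 rows; each row is the pose to reach, as a shift and turn from the pose measured when the call began, along the tool's axes at that moment; what a row does not reach only later rows make up. A row lasts 1/10 s, in which the tool goes at most 50 mm and 8.59 degrees, less where a joint would pass 70% of its speed; a pose out of reach is approached as far as the arm can. A call with a gripper value outside its range is refused whole. The fingers move at their own pace and stop on an object; "squeeze" is the grip in N (left out, the last holds). Time passes only in rows, so rows that repeat a pose let the fingers close. It gives the time, the measured TCP pose, the force and the opening at its end, in the units of the state.
- r.get_obs(): the state, without advancing time (a new reading comes with each control period).
- r.grab_frame(name): name is "scene" or "top" or "wrist"; returns a dict with "frame" (420x560x3 uint8, blue, green, red), "intrinsics" (3x3 intrinsics, pixels), "rvec" (rotation vector, rad) and "tvec" (3), from world to camera coordinates, as OpenCV has them. Camera axes: x right, y down, z forward; pixel columns grow to the right and rows downward; lengths in m; the calibration is good to about 2 mm. A picture is of the moment at which its call begins. There is no depth.
- r.hand_in(): hands the job in, once; it reports no verdict.
The state is a dict: "clock": time; "joints": joint angles; "qvel": joint speeds; "tau": joint torques, N m; "tcp_pos": TCP position; "orientation": TCP orientation; "contact_force": force on the tool from outside, world axes, zero at the start; "moment": the same for the moment, N m; "grip_width": finger opening in m.
Only numpy, scipy, OpenCV 4.12 (cv2) and the standard library are available. Lean on these libraries where they do the work, as an engineer would, in place of code of your own. Each camera call takes 0.05 s, during which the arm holds its last target.

## Task

The lidded stoneware box on the table is to be shown from below: turn it over and stand it on the steel display stand, leaning on its lid against the two sloping rods with its bare clay foot facing out, one end down on the ledge, square and midway between the rods. Keep the loose lid shut the whole way, set the box down gently on the stand without letting it drop or slide there, and leave the other things where they are.

Things in the scene. Friction and masses are not known exactly. Their poses are not given: they have to be found in the camera images.
- stand: Display stand, screwed down: dark-steel base plate 173 x 110 x 6 mm (x from -105 to +68 mm) with two bent rods (8 mm thick, at y = +28 and -28 mm) and a ledge. Origin on the table, x level, towards the side the ware faces (left and somewhat away from the robot), z up. From the rods' upper ends their legs go down to the plate at x = -80 mm; between and beside the rods it is open.
- backrest: The rods' sloping fronts, a plane at 45 degrees that the ware leans on. Frame: x straight down the slope, y level, z out from the plane (up and forwards). Origin midway between the rods, at (0, 0, 30 mm) in the stand's frame. The rods end at x = -96 mm; a finger can reach behind the ware above them, and between them (48 mm apart).
- ledge_low (a point): Origin of the backrest: the lowest setting of the ledge. The ledge is two steel fingers at y = +28 and -28 mm, square to the slope, with a lip 7 mm high at z = 80 to 86 mm. It is clamped firmly anywhere from here to 24 mm up the slope; where is not reported: see it or feel for it. The box slides down to it if let go higher up.
- box: Brown stoneware box without its lid, 130 (x) x 64 (y) x 50 (z) mm, walls 6 mm, about 0.32 kg. Origin at the centre of its underside (the foot: flat, bare clay with a small square seal), z from foot to mouth. It starts standing on the table, lid up. With the lid on it is 58 mm thick and looks the same from both ends.
- lid: The box's loose lid: flat slab 130 x 64 x 8 mm of the same stoneware, flush with the box's sides, about 0.18 kg, with a 12 mm deep flange below that fits inside the walls with 1.5 mm play; only its weight holds it: it stays on while the box leans at 45 degrees, not beyond. Origin at the centre of the slab's underside, z to its flat top. Shut, it is at (0, 0, 50 mm) in the box's frame.
- box_mid (a point): Middle of the shut box, 29 mm from the foot and from the lid's top, 65 mm from each end. Leaning on the stand, foot or lid against the rods, it lies 29 mm out from the backrest's plane and 65 mm up the slope from the ledge.
- jar: Bystander: brown round jar, 94 mm across, 95 mm tall, with a stub side handle. Origin under its centre.
- lamp: Bystander: brown stemmed oil lamp, 76 mm across, 80 mm tall. Origin under its centre.
- brush: Bystander: dusting brush, 170 mm long, lying on the table. Origin on its underside.
Things that resemble listed ones, but are neither listed nor needed, are in the scene too. Of the things like the lid, leave any that is red or yellow; of the rest the smaller one is meant.

How it is judged:
At the end, for the whole second after the job is handed in: Box upside down on the stand, lid on the rods (z axis within 6 degrees of 135 from vertical), an end down on the ledge, its middle 24 to 34 mm out from the rods and within 15 mm of midway between them, square within 7 degrees, lid shut (gap under 3 mm, 5 mm sideways), released, at rest (angle between box's own z axis and vertical between 2.25 and 2.46 rad and x of box_mid in the frame of backrest between -0.095 and -0.059 m and y of box_mid in the frame of backrest between -0.015 and 0.015 m and z of box_mid in the frame of backrest between 0.024 and 0.034 m and angle between the y axis of box and the y axis of backrest, either way round below 0.12 rad and contact force between lid and backrest above 0.3 N and z of lid in the frame of box below 0.053 m and angle between the z axis of lid and the z axis of box, either way round below 0.05 rad and x of lid in the frame of box between -0.005 and 0.005 m and y of lid in the frame of box between -0.005 and 0.005 m and linear speed of each of box, lid below 0.01 m/s); the robot touches nothing.
It fails at once if the lid comes open (more than 8 mm off its seat) (z of lid in the frame of box above 0.058 m or angle between the z axis of lid and the z axis of box, either way round above 0.12 rad).
It fails at once if the box or its lid is knocked or dropped on the stand (over 60 N) (contact force between any of box, lid and stand above 60 N).
It fails at once if the box drops or slides on the stand (box and lid faster than 0.22 m/s while touching it) (linear speed of each of box, lid above 0.22 m/s and contact force between any of box, lid and stand above 0.5 N).
It fails at once if a bystander is moved by more than 30 mm (distance of any of jar, lamp, brush from where it was at the start of the episode above 0.03 m).
It also fails if it takes over 72 s, if anything falls off the work surface, if the arm or the gripper's body presses on something with over 40 N, if the wrist force passes 120 N, or if a joint passes its speed limit or range.

## Working session

There is one attempt and no reset: what is moved stays moved. The work goes in short steps, Python scripts to look and compute and a tool call to move; the robot and the scene stay as the last step left them, time stands still between calls to the robot, and variables do not carry over. Pictures are saved under pics/ and viewed, and the job is handed in when it is done.

Besides the shell and the picture viewer there is one more tool, called after ">>>" by a JSON object that holds its "method" and its "body". drive_tool: Moves the arm, as the interface text tells. Its arguments: {"type":"object","properties":{"series":{"type":"array","items":{"type":"array","items":{"type":"number"}}},"squeeze":{"type":"number"}},"required":["series"]}

```bash
ls; mkdir -p pics
cat > h.py <<'E'
import numpy as np, cv2
from scipy.spatial.transform import Rotation as R
from bench import r
def cam(n,save=None):
    f=r.grab_frame(n)
    if save: cv2.imwrite('pics/'+save,f['frame'])
    return f
def ray(f,uv):
    K=np.array(f['intrinsics']);Rm=R.from_rotvec(np.ravel(f['rvec'])).as_matrix();t=np.ravel(f['tvec'])
    d=Rm.T@np.linalg.solve(K,np.array([uv[0],uv[1],1.]));c=-Rm.T@t
    return c,d/np.linalg.norm(d)
def onz(f,uv,z):
    c,d=ray(f,uv);return c+d*(z-c[2])/d[2]
def proj(f,P):
    p,_=cv2.projectPoints(np.array(P,float).reshape(-1,3),np.ravel(f['rvec']).astype(float),np.ravel(f['tvec']).astype(float),np.array(f['intrinsics'],float),None);return p.reshape(-1,2)
def tri(f1,u1,f2,u2):
    c1,d1=ray(f1,u1);c2,d2=ray(f2,u2)
    A=np.stack([d1,-d2],1);s=np.linalg.lstsq(A,c2-c1,rcond=None)[0]
    a=c1+s[0]*d1;b=c2+s[1]*d2
    return (a+b)/2,np.linalg.norm(a-b)
E
python3 - <<'E'
from h import *
for n in ['scene','top','wrist']:
    f=cam(n,n+'0.png');c,d=ray(f,(280,210));print(n,c.round(3),d.round(3))
o=r.get_obs();print({k:np.round(v,3) for k,v in o.items()});print(R.from_rotvec(o['orientation']).as_matrix().round(3))
E
```

```text
pics
scene [ 1.3   -0.145  0.647] [-0.783  0.095 -0.615]
top [ 0.446 -0.029  0.946] [ 0.077 -0.013 -0.997]
wrist [0.178 0.655 0.374] [ 0.266 -0.117 -0.957]
{'clock': np.float64(0.15), 'joints': array([-1.305,  0.478,  0.022,  1.556, -0.011,  1.109, -0.083]), 'qvel': array([ 0.   , -0.002,  0.001, -0.004, -0.001, -0.   , -0.001]), 'tau': array([ 3.0000e-03, -5.9692e+01,  1.6100e+00, -2.8149e+01,  1.3000e-02,
        7.0000e-03, -0.0000e+00]), 'tcp_pos': array([0.246, 0.628, 0.231]), 'orientation': array([-1.552,  0.293, -0.293]), 'contact_force': array([0.118, 0.085, 0.722]), 'moment': array([-0.046,  0.022, -0.026]), 'grip_width': np.float64(0.085)}
[[ 0.931 -0.     0.365]
 [-0.365 -0.001  0.931]
 [ 0.    -1.    -0.001]]
```

View pics/scene0.png

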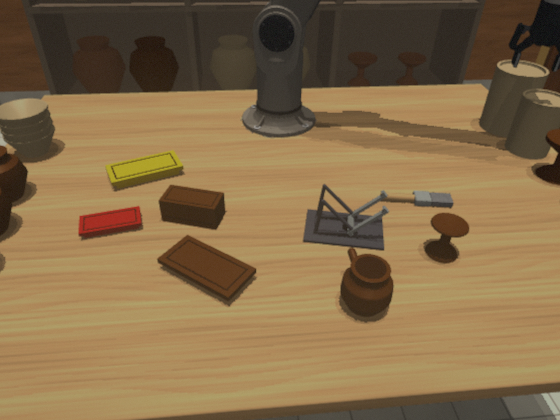

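View pics/top0.png

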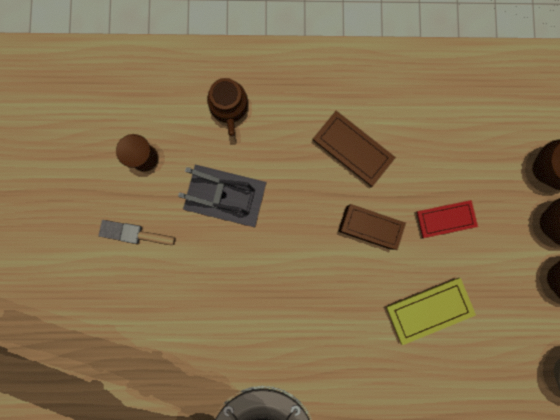

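View pics/wrist0.png

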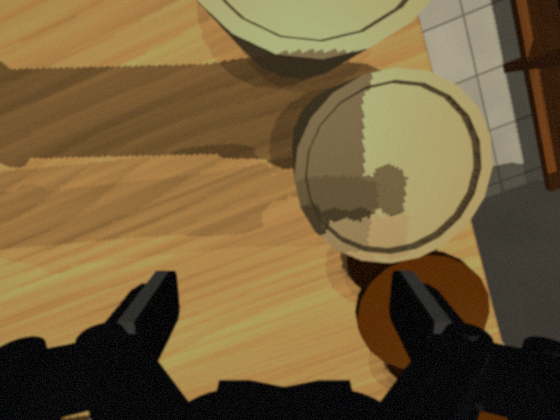

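Run:
```python
from h import *
f=cam('top');im=f['frame']
cv2.imwrite('pics/topstand.png',cv2.resize(im[150:240,165:285],None,fx=6,fy=6,interpolation=cv2.INTER_CUBIC))
cv2.imwrite('pics/topbox.png',cv2.resize(im[190:265,325:425],None,fx=7,fy=7,interpolation=cv2.INTER_CUBIC))
s=cam('scene')['frame']
cv2.imwrite('pics/scstand.png',cv2.resize(s[170:260,290:400],None,fx=6,fy=6,interpolation=cv2.INTER_CUBIC))
```

```text
(no output)
```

View pics/topstand.png

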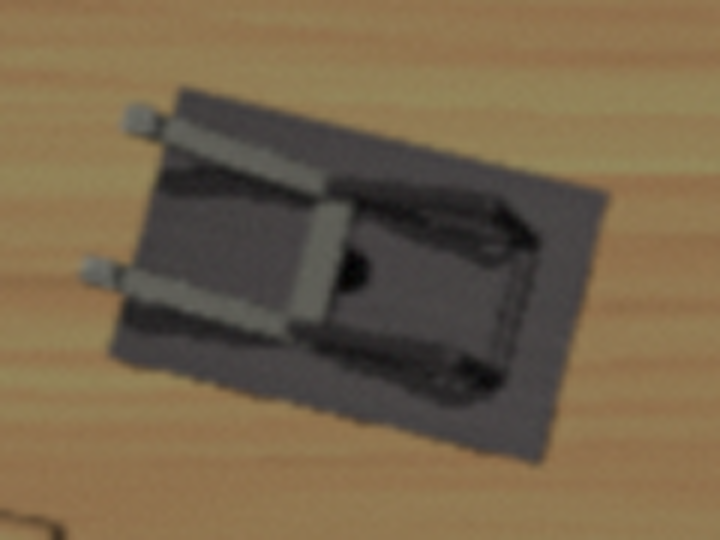

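View pics/topbox.png

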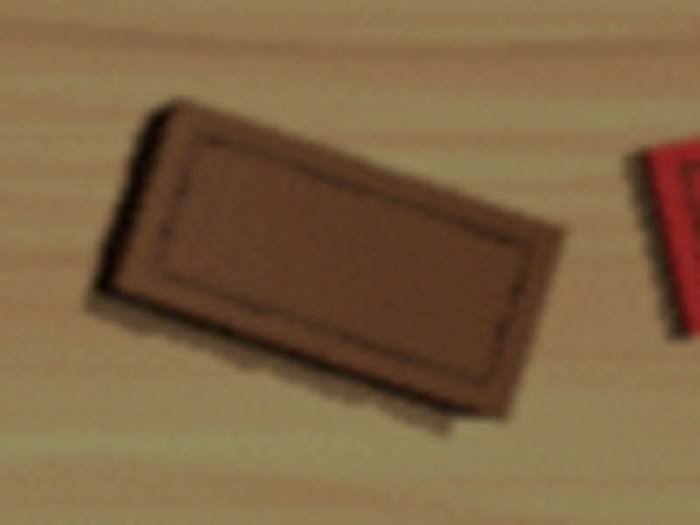

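View pics/scstand.png

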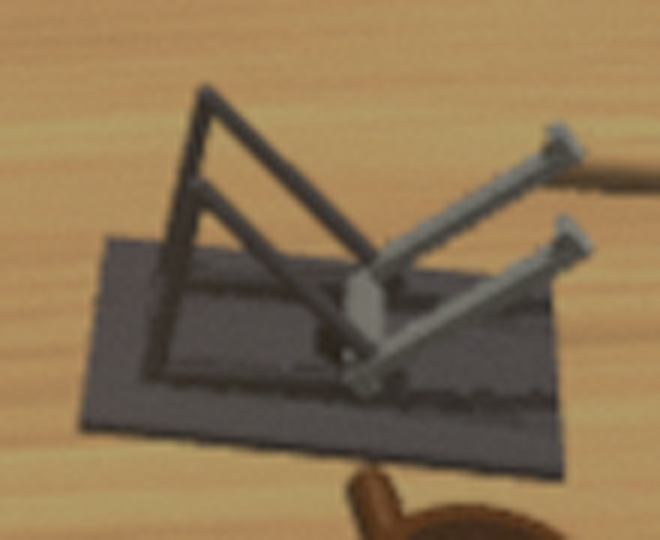

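Run:
```python
from h import *
f=cam('top');g=cam('scene')
u=lambda p,s,o:((p[0]+.5)/s-.5+o[0],(p[1]+.5)/s-.5+o[1])
S=[onz(f,u(p,6,(165,150)),.006) for p in [(182,88),(609,193),(543,463),(110,357)]]
B=[onz(f,u(p,7,(325,190)),.058) for p in [(180,98),(567,230),(503,418),(110,285)]]
for n,C in (('S',S),('B',B)):
    C=np.array(C);print(n,C.round(4).tolist(),[np.linalg.norm(C[i]-C[(i+1)%4]).round(4) for i in range(4)],C.mean(0).round(4))
    e=(C[0]-C[1])+(C[3]-C[2]);print('yaw',np.degrees(np.arctan2(e[1],e[0])))
S=np.array(S);e=(S[0]-S[1])+(S[3]-S[2]);e/=np.linalg.norm(e)
yaw=np.arctan2(e[1],e[0]);O=S.mean(0)+e*.0185;O[2]=0
Rs=R.from_euler('z',yaw).as_matrix();print('O',O,yaw)
# plate in scene
Sc=[u(p,6,(290,170)) for p in [(82,430),(563,478),(550,285),(108,238)]]
for p in Sc:
    print('scene plate in stand',(Rs.T@(onz(g,p,.006)-O)).round(4))
for a,b in [((140,118),(563,148)),((97,266),(573,240))]: pass
# lip top-ends : try both pairings
ft=[(140,118),(97,266)];sc=[(563,147),(573,240)]
for a in ft:
  for b in sc:
    P,e=tri(f,u(a,6,(165,150)),g,u(b,6,(290,170)));q=Rs.T@(P-O);v=q-[0,0,.03]
    print(a,b,q.round(4),e.round(4),'down',((v[0]-v[2])/2**.5).round(4),'out',((v[0]+v[2])/2**.5).round(4))
# rods tops in scene
for b in [(205,90),(197,182)]:
    c,d=ray(g,u(b,6,(290,170)))
    for y in(-.028,.028):
        c2=Rs.T@(c-O);d2=Rs.T@d;P=c2+d2*(y-c2[1])/d2[1];print(b,y,P.round(4))
```

```text
S [[0.6262, 0.1587, 0.006], [0.5853, -0.0082, 0.006], [0.4798, 0.0169, 0.006], [0.5207, 0.1844, 0.006]] [np.float64(0.1719), np.float64(0.1084), np.float64(0.1724), np.float64(0.1086)] [0.553  0.0879 0.006 ]
yaw 76.27141804776937
B [[0.5294, -0.1959, 0.058], [0.4878, -0.318, 0.058], [0.4288, -0.2962, 0.058], [0.4704, -0.1729, 0.058]] [np.float64(0.129), np.float64(0.0629), np.float64(0.1301), np.float64(0.0634)] [ 0.4791 -0.2457  0.058 ]
yaw 71.25965391118504
O [0.55738582 0.10590458 0.        ] 1.3311873700986012
scene plate in stand [-0.1008 -0.0648  0.006 ]
scene plate in stand [ 0.0686 -0.0637  0.006 ]
scene plate in stand [0.069  0.0456 0.006 ]
scene plate in stand [-0.101   0.0483  0.006 ]
(140, 118) (563, 147) [ 0.0521 -0.025   0.1198] 0.0009 down -0.0267 out 0.1004
(140, 118) (573, 240) [ 0.0609 -0.0293  0.0845] 0.0007 down 0.0046 out 0.0816
(97, 266) (563, 147) [0.0611 0.0258 0.0846] 0.001 down 0.0046 out 0.0818
(97, 266) (573, 240) [0.071  0.0235 0.0451] 0.0013 down 0.0395 out 0.0609
(205, 90) -0.028 [-0.0688 -0.028   0.132 ]
(205, 90) 0.028 [-0.0689  0.028   0.0937]
(197, 182) -0.028 [-0.0685 -0.028   0.0932]
(197, 182) 0.028 [-0.0686  0.028   0.052 ]
```

```bash
cat >> h.py <<'E'
YAW=1.3311873700986012; O=np.array([0.5574,0.1059,0.]); RS=R.from_euler('z',YAW).as_matrix()
_s=2**-.5
RB=RS@np.array([[_s,0,_s],[0,1,0],[-_s,0,_s]]); OB=O+[0,0,.03]   # backrest frame
def b2w(p): return OB+RB@np.asarray(p)
def w2b(p): return RB.T@(np.asarray(p)-OB)
def pose():
    o=r.get_obs();return np.array(o['tcp_pos']),R.from_rotvec(np.ravel(o['orientation'])).as_matrix(),o
def fr(y,z):
    y=np.array(y,float);y/=np.linalg.norm(y);z=np.array(z,float);z-=y*(z@y);z/=np.linalg.norm(z);return np.stack([np.cross(y,z),y,z],1)
def rel(P,T):
    p,M,o=pose();d=M.T@(np.asarray(P)-p)*1000;w=np.degrees(R.from_matrix(M.T@T).as_rotvec())
    print('shift',d.round(1),'turn',w.round(2),'|',np.linalg.norm(d).round(1),np.linalg.norm(w).round(1));return d,w
def st():
    p,M,o=pose();print('t',round(float(o['clock']),2),'tcp',p.round(4),'q',np.round(o['joints'],2),'F',np.round(o['contact_force'],1),'M',np.round(o['moment'],2),'w',round(float(o['grip_width']),4));return p,M,o
ang=lambda a:[np.cos(np.radians(a)),np.sin(np.radians(a)),0]
E
python3 - <<'E'
from h import *
st();rel([.62,.25,.28],fr([0,0,-1],ang(25)))
E
```

```text
t 0.35 tcp [0.2464 0.6283 0.2311] q [-1.31  0.48  0.02  1.56 -0.01  1.11 -0.08] F [-0.7  0.6 -0.3] M [ 0.   -0.   -0.02] w 0.0853
shift [ 485.9  -48.8 -215.8] turn [2.000e-02 4.358e+01 1.000e-02] | 533.9 43.6
```

>>> {"method": "drive_tool", "body": {"series": [[50,-25,-10,0,8,0,85],[95,-45,-25,0,12,0,85],[140,-50,-45,0,16,0,85],[185,-50,-65,0,20,0,85],[230,-50,-85,0,24,0,85]]}}

```text
clock: 0.85
tcp_pos: [0.4269, 0.4679, 0.2818]
orientation: [-1.479, 0.621, -0.622]
contact_force: [1.1, 0.3, -0.7]
grip_width: 0.0853
```

Run:
```python
from h import *
st();rel([.62,.25,.28],fr([0,0,-1],ang(25)));rel([.479,-.246,.25],fr([0,0,-1],ang(-18.7)))
```

```text
t 0.85 tcp [0.4269 0.4679 0.2818] q [-1.06  0.37  0.18  1.61 -0.07  1.17 -0.09] F [ 1.1  0.3 -0.7] M [ 0.02 -0.04  0.  ] w 0.0853
shift [290.8   1.8 -14.6] turn [-0.05 19.43 -0.02] | 291.2 19.4
shift [ 546.3   31.3 -462.6] turn [-5.000e-02  6.313e+01 -4.000e-02] | 716.5 63.1
```

>>> {"method": "drive_tool", "body": {"series": [[50,0,-3,0,5,0,85],[100,0,-6,0,10,0,85],[150,0,-9,0,15,0,85],[200,0,-20,0,20,0,85],[245,0,-40,0,25,0,85]]}}

```text
clock: 1.35
tcp_pos: [0.5704, 0.2658, 0.2818]
orientation: [-1.348, 0.958, -0.959]
contact_force: [0.7, -0.6, -0.2]
grip_width: 0.0852
```

Run:
```python
from h import *
st();rel([.479,-.246,.25],fr([0,0,-1],ang(-18.7)))
```

```text
t 1.35 tcp [0.5704 0.2658 0.2818] q [-0.79  0.37  0.35  1.63 -0.13  1.16 -0.08] F [ 0.7 -0.6 -0.2] M [-0.02  0.04 -0.01] w 0.0852
shift [ 453.2   31.2 -254.9] turn [-0.09 37.93 -0.05] | 520.8 37.9
```

>>> {"method": "drive_tool", "body": {"series": [[45,0,-20,0,8,0,85],[90,0,-40,0,15,0,85],[135,0,-62,0,22,0,85],[180,0,-85,0,30,0,85],[225,5,-108,0,34,0,85]]}}

```text
clock: 1.85
tcp_pos: [0.5425, 0.0172, 0.2773]
orientation: [-1.07, 1.399, -1.4]
contact_force: [1.0, 0.1, 0.2]
grip_width: 0.0852
```

Run:
```python
from h import *
st();rel([.479,-.246,.25],fr([0,0,-1],ang(-18.7)))
```

```text
t 1.85 tcp [0.5425 0.0172 0.2773] q [-0.61  0.23  0.55  1.85 -0.14  1.1  -0.27] F [1.  0.1 0.2] M [ 0.04  0.   -0.  ] w 0.0852
shift [270.8  26.7   6.9] turn [-0.15  3.65 -0.14] | 272.2 3.7
```

>>> {"method": "drive_tool", "body": {"series": [[50,5,1,0,1,0,85],[100,10,2,0,2,0,85],[150,15,3,0,3,0,85],[200,20,5,0,3.6,0,85],[250,25,6.5,-0.1,3.6,-0.1,85]]}}

```text
clock: 2.35
tcp_pos: [0.4841, -0.2244, 0.2523]
orientation: [-1.035, 1.444, -1.445]
contact_force: [-0.2, 0.4, 0.9]
grip_width: 0.0851
```

Run:
```python
from h import *
st();rel([.479,-.246,.25],fr([0,0,-1],ang(-18.7)))
f=cam('wrist','w1.png')
```

```text
t 2.35 tcp [ 0.4841 -0.2244  0.2523] q [-0.25  0.25  0.69  1.9  -0.19  1.04  0.19] F [-0.2  0.4  0.9] M [-0.01 -0.05 -0.01] w 0.0851
shift [22.1  2.3  2.1] turn [-0.1   0.06 -0.08] | 22.3 0.1
```

View pics/w1.png

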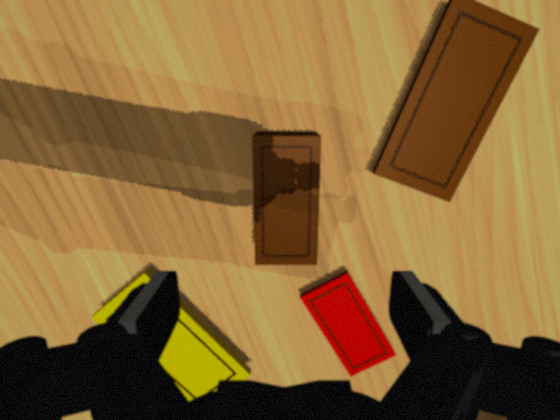

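Run:
```python
from h import *
f=cam('wrist')
C=np.array([onz(f,p,.058) for p in [(254,133),(320,133),(317.5,264),(256,264)]]);print(C.round(4).tolist(),C.mean(0),[np.linalg.norm(C[i]-C[(i+1)%4]).round(4) for i in range(4)])
e=C[0]+C[1]-C[2]-C[3];print(np.degrees(np.arctan2(e[1],e[0])))
rel([.479,-.246,.25],fr([0,0,-1],ang(-18.7)))
```

```text
[[0.4689, -0.1827, 0.058], [0.5263, -0.2027, 0.058], [0.484, -0.3279, 0.058], [0.4244, -0.307, 0.058]] [ 0.47591917 -0.25506517  0.058     ] [np.float64(0.0607), np.float64(0.1321), np.float64(0.0632), np.float64(0.1321)]
70.81432139443541
shift [15.6  2.4  3. ] turn [-0.08 -0.6   0.14] | 16.0 0.6
```

>>> {"method": "drive_tool", "body": {"series": [[16,40,3,0,-0.6,0,85],[16.5,80,3,0,-0.6,0,85],[16.5,120,3,0,-0.6,0,85],[16.5,150,3,0,-0.6,0,85],[16.5,150,3,0,-0.6,0,85]]}}

```text
clock: 2.95
tcp_pos: [0.4763, -0.2455, 0.0991]
orientation: [-1.043, 1.45, -1.443]
contact_force: [-0.7, 0.1, 0.4]
grip_width: 0.0849
```

Run:
```python
from h import *
st();rel([.4785,-.247,.015],fr([0,0,-1],ang(-18.9)))
f=cam('wrist','w2.png')
```

```text
t 2.95 tcp [ 0.4763 -0.2455  0.0991] q [-0.1   0.48  0.58  2.03 -0.38  0.74  0.39] F [-0.7  0.1  0.4] M [ 0. -0.  0.] w 0.0849
shift [ 0.5 84.   3. ] turn [0.34 0.22 0.14] | 84.1 0.4
```

View pics/w2.png

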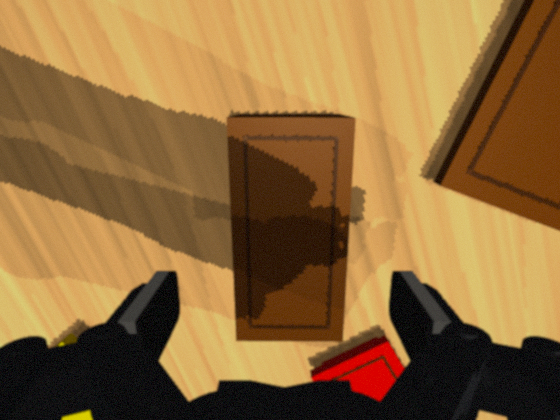

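Run:
```python
from h import *
f=cam('wrist');p,M,o=st()
C=np.array([onz(f,q,.058) for q in [(228.5,117),(354.5,117),(344,341),(236,341)]]);print(C.mean(0),[np.linalg.norm(C[i]-C[(i+1)%4]).round(4) for i in range(4)])
for a in (C[:2].mean(0),C[2:].mean(0),C.mean(0)): print((M.T@(a-p)*1000).round(1))
e=C[0]+C[1]-C[2]-C[3];print(np.degrees(np.arctan2(e[1],e[0])))
```

```text
t 3.05 tcp [ 0.479  -0.2473  0.1029] q [-0.1   0.48  0.59  2.02 -0.38  0.75  0.39] F [-0.1 -0.1  0.6] M [-0.02 -0.01 -0.  ] w 0.0847
[ 0.48069974 -0.24816709  0.058     ] [np.float64(0.0633), np.float64(0.1321), np.float64(0.0657), np.float64(0.1322)]
[-65.9  44.7   1.9]
[66.2 45.1  1.8]
[ 0.2 44.9  1.8]
71.28053171862233
```

>>> {"method": "drive_tool", "body": {"series": [[0,35,0.5,0,0,0,85],[0,65,1,0,0,0,85],[0,86,1,0,0,0,85],[0,86,1,0,0,0,85],[0,86,1,0,0,0,85]]}}

```text
clock: 3.55
tcp_pos: [0.4813, -0.2484, 0.0187]
orientation: [-1.037, 1.441, -1.449]
contact_force: [-0.2, -0.8, 0.8]
grip_width: 0.0848
```

>>> {"method": "drive_tool", "body": {"series": [[0,0,0,0,0,0,55],[0,0,0,0,0,0,55],[0,0,0,0,0,0,55],[0,0,0,0,0,0,55],[0,0,0,0,0,0,55]], "squeeze": 50}}

```text
clock: 4.05
tcp_pos: [0.4814, -0.2485, 0.0208]
orientation: [-1.035, 1.441, -1.449]
contact_force: [-4.0, 1.2, 10.8]
grip_width: 0.0633
```

Run:
```python
from h import *
st()
f=cam('wrist','w3.png');cam('scene','s3.png')
```

```text
t 4.05 tcp [ 0.4814 -0.2485  0.0208] q [-0.01  0.61  0.48  2.05 -0.49  0.59  0.49] F [-4.   1.2 10.8] M [0.5  1.29 0.04] w 0.0633
```

View pics/w3.png

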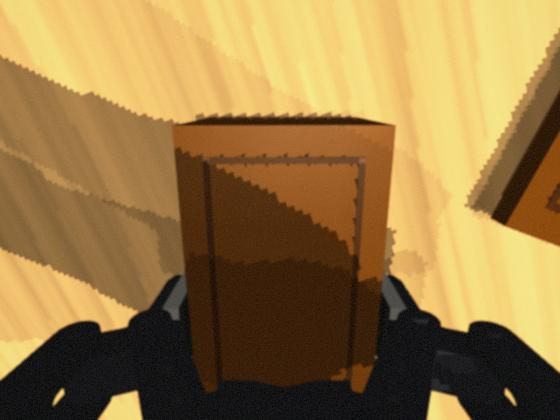

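View pics/s3.png

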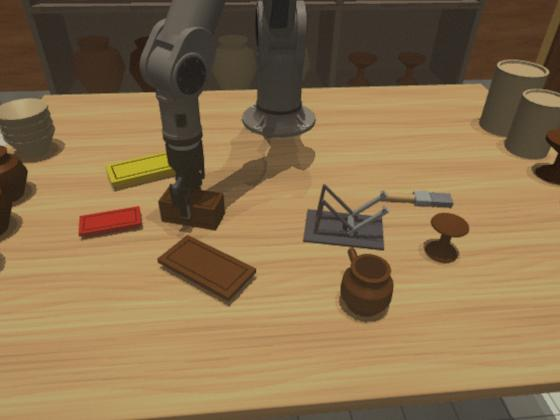

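>>> {"method": "drive_tool", "body": {"series": [[0,-5,0,0,0,0,55],[0,-12,0,0,0,0,55],[0,-22,0,0,0,0,55],[0,-36,0,0,0,0,55],[0,-50,0,0,0,0,55]]}}

```text
clock: 4.65
tcp_pos: [0.4813, -0.2484, 0.0721]
orientation: [-1.035, 1.441, -1.449]
contact_force: [0.6, 0.7, -5.7]
grip_width: 0.0634
```

Run:
```python
from h import *
st()
f=cam('wrist','w3.png');cam('scene','s3.png')
```

```text
t 4.65 tcp [ 0.4813 -0.2484  0.0721] q [-0.06  0.53  0.55  2.04 -0.43  0.69  0.43] F [ 0.6  0.7 -5.7] M [-0.04 -0.03 -0.06] w 0.0634
```

View pics/s3.png

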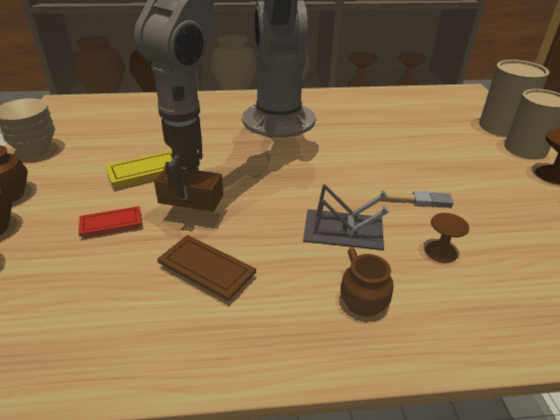

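Run:
```python
from h import *
T=fr(-RB[:,2],-RB[:,1]);print(b2w([-.09,0,.12]));rel(b2w([-.09,0,.12]),T);rel(b2w([-.09,0,.17]),T)
```

```text
[0.56243438 0.12650716 0.17849242]
shift [-381.2 -106.3  -44. ] turn [  1.5   -4.91 -44.86] | 398.2 45.1
shift [-416.3 -141.7  -46.8] turn [  1.5   -4.91 -44.86] | 442.3 45.1
```

>>> {"method": "drive_tool", "body": {"series": [[-8,-20,0,0,-0.5,-3,55],[-25,-50,0,0,-1,-7,55],[-55,-85,-5,0,-2,-12,55],[-95,-115,-10,0,-2.5,-17,55],[-135,-130,-15,0.5,-3,-22,55]]}}

```text
clock: 5.25
tcp_pos: [0.5104, -0.1204, 0.2037]
orientation: [-1.383, 1.239, -1.689]
contact_force: [1.8, -0.6, -6.2]
grip_width: 0.0634
```

Run:
```python
from h import *
st()
T=fr(-RB[:,2],-RB[:,1]);rel(b2w([-.09,0,.17]),T)
```

```text
t 5.25 tcp [ 0.5104 -0.1204  0.2037] q [-0.81  0.44  0.91  1.97  0.04  0.96 -0.25] F [ 1.8 -0.6 -6.2] M [ 0.83 -0.36 -0.02] w 0.0634
shift [-261.8 -118.1  -19. ] turn [  0.69  -2.21 -22.77] | 287.9 22.9
```

>>> {"method": "drive_tool", "body": {"series": [[-40,-25,-3,0,-0.5,-4,55],[-80,-45,-6,0,-1,-8,55],[-120,-60,-9,0,-1.5,-12,55],[-160,-80,-12,0.5,-2,-16,55],[-195,-95,-15,0.5,-2,-19,55]]}}

```text
clock: 5.75
tcp_pos: [0.5555, 0.0968, 0.2166]
orientation: [-1.678, 1.018, -1.872]
contact_force: [0.7, -0.1, -5.1]
grip_width: 0.0634
```

Run:
```python
from h import *
st()
T=fr(-RB[:,2],-RB[:,1]);rel(b2w([-.09,0,.12]),T)
f=cam('wrist','w4.png');cam('scene','s4.png')
```

```text
t 5.75 tcp [0.5555 0.0968 0.2166] q [-1.11  0.74  0.87  1.67  0.07  1.34 -0.55] F [ 0.7 -0.1 -5.1] M [ 1.4  -0.43  0.09] w 0.0634
shift [-48.    8.6  -0.3] turn [-0.01 -0.   -3.79] | 48.8 3.8
```

View pics/s4.png

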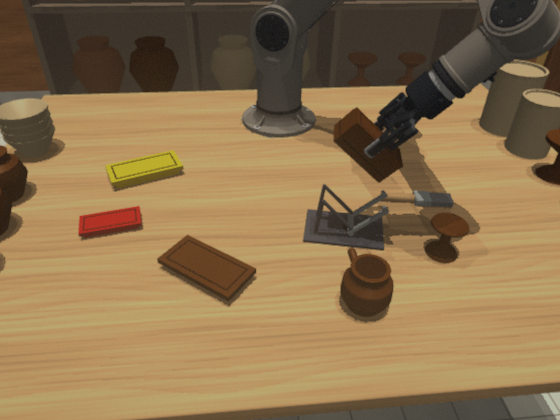

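View pics/w4.png

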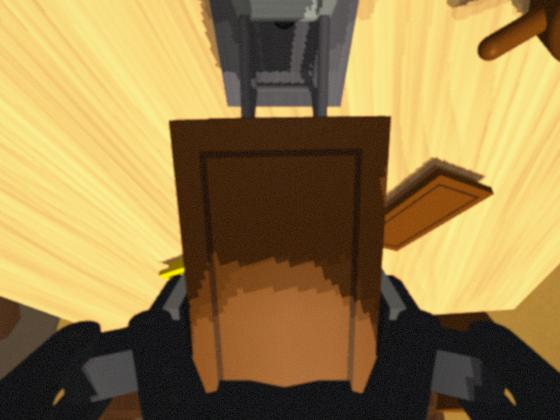

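>>> {"method": "drive_tool", "body": {"series": [[-20,3,0,0,0,-1.5,55],[-40,6,0,0,0,-3,55],[-48,8.6,0,0,0,-3.8,55],[-48,8.6,0,0,0,-3.8,55],[-48,8.6,0,0,0,-3.8,55]]}}

```text
clock: 6.35
tcp_pos: [0.5637, 0.1314, 0.1764]
orientation: [-1.732, 0.967, -1.905]
contact_force: [0.4, -0.2, -4.5]
grip_width: 0.0633
```

Run:
```python
from h import *
p,M,o=st()
T=fr(-RB[:,2],-RB[:,1]);print(w2b(p));rel(b2w([-.09,0,.035]),T)
f=cam('wrist','w4.png')
for n in('scene','top'): 
    g=cam(n)['frame'];(x,y)=(290,90) if n=='scene' else (130,120)
    cv2.imwrite(f'pics/{n}5.png',cv2.resize(g[y:y+170,x:x+200],None,fx=3.5,fy=3.5,interpolation=cv2.INTER_CUBIC))
```

```text
t 6.35 tcp [0.5637 0.1314 0.1764] q [-1.12  0.86  0.83  1.61  0.04  1.36 -0.59] F [ 0.4 -0.2 -4.5] M [ 1.45 -0.36  0.05] w 0.0633
[-8.49532262e-02 -8.19995926e-05  1.22127856e-01]
shift [ 5.3 87.1 -0.6] turn [-0.32  0.42 -0.15] | 87.3 0.5
```

View pics/scene5.png

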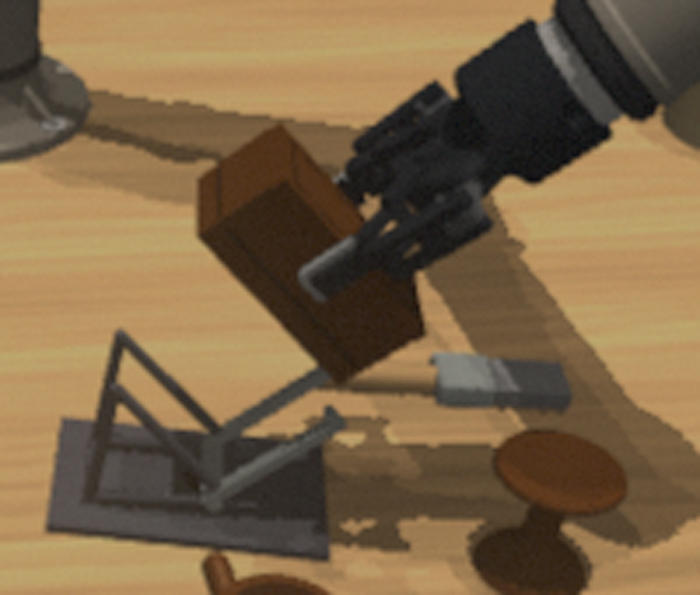

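View pics/w4.png

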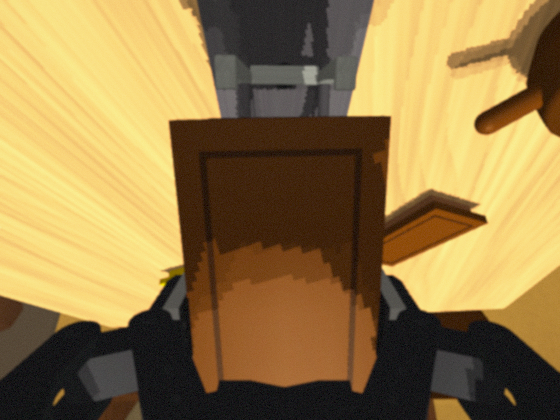

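Run:
```python
from h import *
f=cam('wrist','w5.png')
cv2.imwrite('pics/w5c.png',cv2.resize(f['frame'][30:130,190:380],None,fx=4,fy=4,interpolation=cv2.INTER_CUBIC))
def onb(uv,z):
    c,d=ray(f,uv);c=w2b(c);d=RB.T@d;return (c+d*(z-c[2])/d[2]).round(4)
for uv in [(170,121),(390,117)]: print(onb(uv,.159))
for uv in [(228,57),(228,88),(345,57),(345,88)]: print(onb(uv,.086),onb(uv,.0))
```

```text
[-0.0185  0.0336  0.159 ]
[-0.017  -0.0298  0.159 ]
[0.0069 0.0263 0.086 ] [0.0166 0.0382 0.    ]
[-0.0067  0.0268  0.086 ] [-0.0035  0.039   0.    ]
[ 0.0073 -0.0279  0.086 ] [ 0.0172 -0.0419  0.    ]
[-0.0063 -0.0286  0.086 ] [-0.003 -0.043  0.   ]
```

View pics/w5c.png

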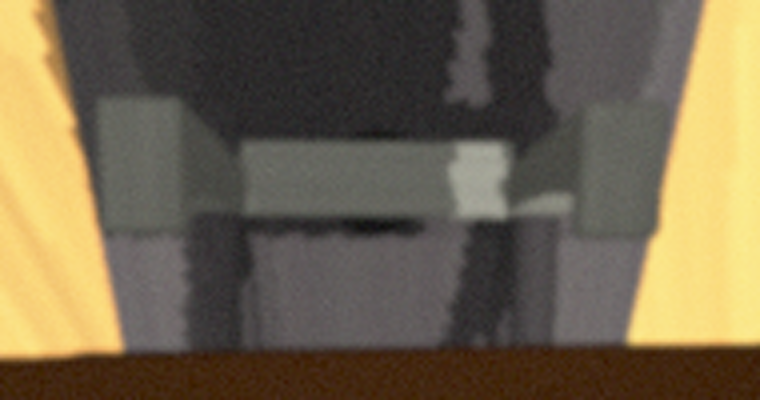

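>>> {"method": "drive_tool", "body": {"series": [[-3,15,0,-0.3,0.4,-0.1,55],[-6,35,0,-0.3,0.4,-0.1,55],[-6,60,0,-0.3,0.4,-0.1,55],[-6,85,0,-0.3,0.4,-0.1,55],[-6,90,0,-0.3,0.4,-0.1,55]]}}

```text
clock: 7.05
tcp_pos: [0.5478, 0.0706, 0.1072]
orientation: [-1.734, 0.979, -1.915]
contact_force: [-0.1, 0.1, -5.7]
grip_width: 0.0633
```

Run:
```python
from h import *
p,M,o=st()
T=fr(-RB[:,2],-RB[:,1]);print(w2b(p));rel(b2w([-.078,0,.024]),T)
f=cam('scene')['frame']
cv2.imwrite('pics/scene6.png',cv2.resize(f[90:260,290:490],None,fx=3.5,fy=3.5,interpolation=cv2.INTER_CUBIC))
```

```text
t 7.05 tcp [0.5478 0.0706 0.1072] q [-1.07  0.9   0.81  1.74  0.03  1.18 -0.6 ] F [-0.1  0.1 -5.7] M [ 1.43 -0.37 -0.04] w 0.0633
[-0.08045971  0.00092669  0.02871475]
shift [-2.5  4.7  0.9] turn [ 0.27 -0.09  0.07] | 5.4 0.3
```

View pics/scene6.png

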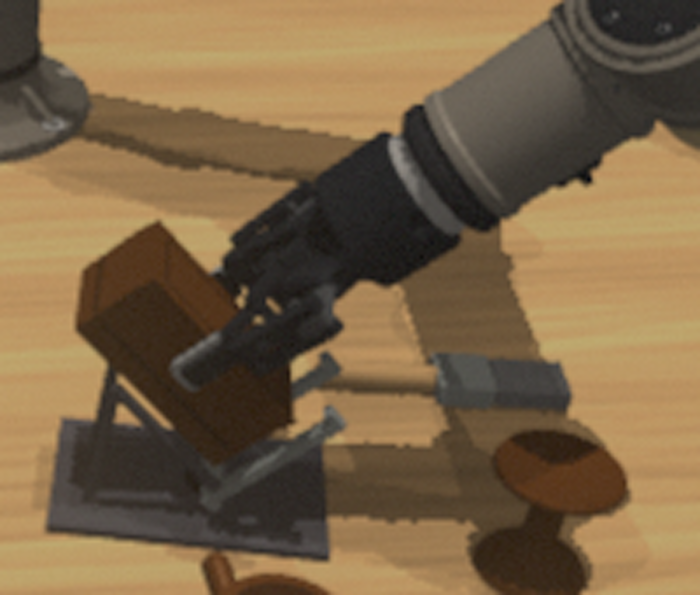

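Close to the rods. Now approach gently in 1–2 mm steps.

>>> {"method": "drive_tool", "body": {"series": [[-1,2,0.9,0,0,0,55],[-2,4,0.9,0,0,0,55],[-2.5,5.5,0.9,0,0,0,55],[-2.5,6.5,0.9,0,0,0,55],[-2.5,7.5,0.9,0,0,0,55]]}}

```text
clock: 7.6
tcp_pos: [0.5488, 0.0681, 0.1008]
orientation: [-1.732, 0.978, -1.914]
contact_force: [-1.7, 2.8, -0.1]
grip_width: 0.0635
```

Run:
```python
from h import *
p,M,o=st();print(w2b(p),RB.T@o['contact_force'])
```

```text
t 7.6 tcp [0.5488 0.0681 0.1008] q [-1.07  0.91  0.8   1.74  0.03  1.17 -0.6 ] F [-1.7  2.8 -0.1] M [ 1.34 -0.15 -0.17] w 0.0635
[-0.07745848 -0.00059753  0.02263438] [1.66276961 2.35125988 1.56048882]
```

>>> {"method": "drive_tool", "body": {"series": [[-2,0,0,0,0,0,55],[-4,0,0,0,0,0,55],[-6,0,0,0,0,0,55],[-8,0,0,0,0,0,55],[-9.5,0,0,0,0,0,55]]}}

```text
clock: 8.1
tcp_pos: [0.5505, 0.0744, 0.0944]
orientation: [-1.732, 0.977, -1.915]
contact_force: [-0.4, -1.3, 2.4]
grip_width: 0.0633
```

Run:
```python
from h import *
p,M,o=st();print(w2b(p),RB.T@o['contact_force'])
```

```text
t 8.1 tcp [0.5505 0.0744 0.0944] q [-1.07  0.92  0.8   1.73  0.02  1.17 -0.61] F [-0.4 -1.3  2.4] M [ 0.51 -0.2  -0.12] w 0.0633
[-0.06834778 -0.00081441  0.02275473] [-2.6834925   0.08737748  0.74137422]
```

>>> {"method": "drive_tool", "body": {"series": [[-0.5,0,0,0,0,0,55],[-1,0,0,0,0,0,55],[-1.5,0,0,0,0,0,55],[-2,0,0,0,0,0,55]]}}

```text
clock: 8.5
tcp_pos: [0.5505, 0.0743, 0.0944]
orientation: [-1.734, 0.977, -1.918]
contact_force: [-4.9, -1.1, 8.1]
grip_width: 0.0629
```

Run:
```python
from h import *
p,M,o=st();print(w2b(p),RB.T@o['contact_force'])
```

```text
t 8.5 tcp [0.5505 0.0743 0.0944] q [-1.07  0.93  0.8   1.73  0.02  1.17 -0.61] F [-4.9 -1.1  8.1] M [-0.33  0.4  -0.4 ] w 0.0629
[-0.06834329 -0.00074877  0.02267108] [-7.31450902  4.5030091   4.16381139]
```

Run:
```python
from h import *
f=cam('scene')['frame']
cv2.imwrite('pics/scene7.png',cv2.resize(f[90:260,290:490],None,fx=3.5,fy=3.5,interpolation=cv2.INTER_CUBIC))
cam('wrist','w7.png')
```

```text
(no output)
```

View pics/scene7.png

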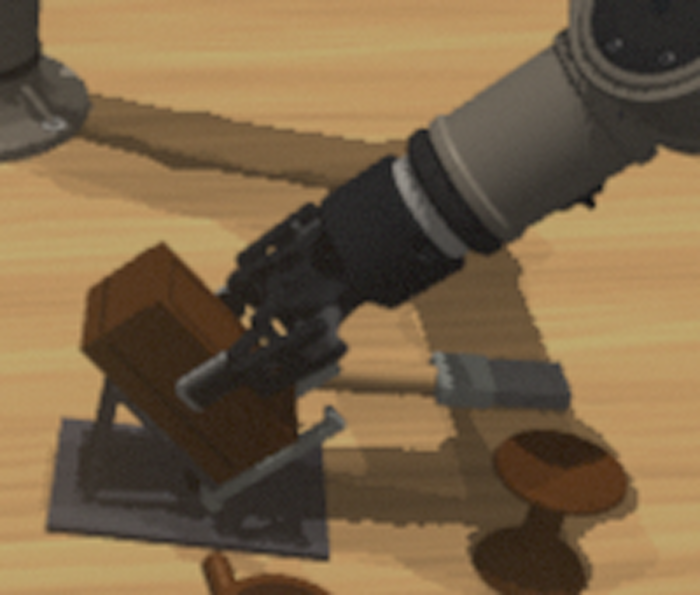

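View pics/w7.png

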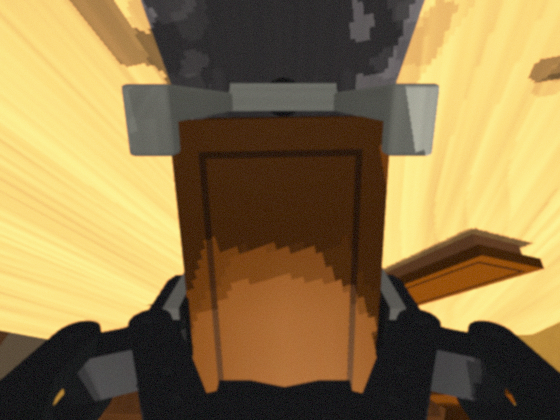

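>>> {"method": "drive_tool", "body": {"series": [[0.5,0,0,0,0,0,64],[1,0,0,0,0,0,66],[1,0,0,0,0,0,70],[1,0,0,0,0,0,78],[1,0,0,0,0,0,85]]}}

```text
clock: 9.1
tcp_pos: [0.5505, 0.0738, 0.0951]
orientation: [-1.734, 0.977, -1.918]
contact_force: [0.1, 0.2, -0.2]
grip_width: 0.0848
```

Run:
```python
from h import *
p,M,o=st();print(w2b(p),RB.T@o['contact_force'])
f=cam('scene')['frame']
cv2.imwrite('pics/scene8.png',cv2.resize(f[90:260,290:490],None,fx=3.5,fy=3.5,interpolation=cv2.INTER_CUBIC))
cam('wrist','w8.png')
```

```text
t 9.1 tcp [0.5505 0.0738 0.0951] q [-1.07  0.93  0.8   1.73  0.02  1.17 -0.61] F [ 0.1  0.2 -0.2] M [ 0.71 -0.16  0.  ] w 0.0848
[-0.06924064 -0.00087257  0.02281569] [ 0.35384105 -0.08365804  0.03625139]
```

View pics/w8.png

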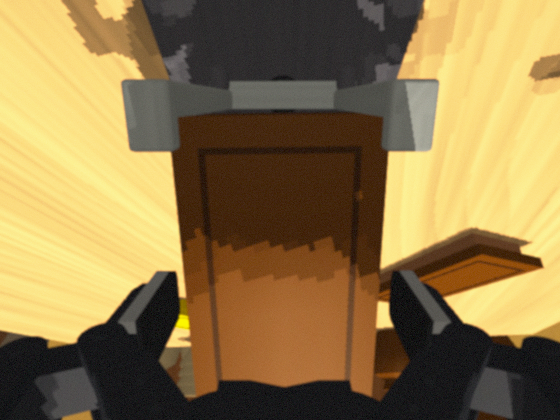

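>>> {"method": "drive_tool", "body": {"series": [[0,-10,0,0,0,0,85],[0,-30,0,0,0,0,85],[0,-60,0,0,0,0,85],[0,-95,0,0,0,0,85],[0,-125,0,0,0,0,85]]}}

```text
clock: 9.7
tcp_pos: [0.5724, 0.1616, 0.1848]
orientation: [-1.733, 0.977, -1.917]
contact_force: [0.6, -0.5, 0.2]
grip_width: 0.0853
```

Run:
```python
from h import *
p,M,o=st();print(w2b(p))
C=fr(RB[:,0],-RB[:,1])
rel([.54,.05,.33],fr([0,0,-1],-RB[:,1]))
rel(b2w([-.25,0,.06]),C);print(b2w([-.25,0,.06]))
```

```text
t 9.7 tcp [0.5724 0.1616 0.1848] q [-1.12  0.88  0.82  1.53  0.02  1.43 -0.61] F [ 0.6 -0.5  0.2] M [ 0.7  -0.18  0.04] w 0.0853
[-0.06869771 -0.00133034  0.15029143]
shift [184.8 -20.   -4.5] turn [ 0.1  -0.22 45.15] | 186.0 45.2
shift [181.1  90.8  -0.5] turn [ 1.000e-02 -2.600e-01  9.015e+01] | 202.5 90.2
[ 0.52551562 -0.02461202  0.2492031 ]
```

>>> {"method": "drive_tool", "body": {"series": [[30,-10,-1,0,0,8,85],[70,-20,-2,0,0,16,85],[110,-20,-3,0,0,24.5,85],[150,-20,-4,0,0,33,85],[185,-20,-4.5,0,0,41,85]]}}

```text
clock: 10.2
tcp_pos: [0.5401, 0.048, 0.3331]
orientation: [-1.135, 1.36, -1.435]
contact_force: [1.1, -0.5, 0.8]
grip_width: 0.085
```

Run:
```python
from h import *
p,M,o=st();print(w2b(p))
C=fr(RB[:,0],-RB[:,1])
rel(b2w([-.25,0,.10]),C);print(b2w([-.25,0,.1]))
```

```text
t 10.2 tcp [0.5401 0.048  0.3331] q [-0.97  0.24  0.89  1.77 -0.13  1.24 -0.3 ] F [ 1.1 -0.5  0.8] M [ 0.09 -0.02 -0.01] w 0.085
[-0.25701434  0.003036    0.17170037]
shift [42.  58.5  3.1] turn [-0.27 -0.2  48.7 ] | 72.1 48.7
[0.53222812 0.0028642  0.27748737]
```

>>> {"method": "drive_tool", "body": {"series": [[15,5,0,0,0,8,85],[30,12,1,0,0,16,85],[45,20,2,0,0,24,85],[60,30,3,0,0,32,85],[60,40,3,0,0,40,85]]}}

```text
clock: 10.7
tcp_pos: [0.5287, -0.0162, 0.2994]
orientation: [-0.548, 1.543, -0.919]
contact_force: [1.1, 0.8, -0.9]
grip_width: 0.0849
```

Run:
```python
from h import *
p,M,o=st();print(w2b(p))
C=fr(RB[:,0],-RB[:,1])
rel(b2w([-.25,0,.10]),C);print(b2w([-.25,0,.1]))
```

```text
t 10.7 tcp [ 0.5287 -0.0162  0.2994] q [-0.4   0.28  0.84  1.96 -0.89  1.28  0.58] F [ 1.1  0.8 -0.9] M [-0.56  0.24  0.02] w 0.0849
[-0.27916906 -0.00108425  0.10185112]
shift [-2.4 29.1 -1.5] turn [-0.74 -0.01  8.31] | 29.2 8.3
[0.53222812 0.0028642  0.27748737]
```

>>> {"method": "drive_tool", "body": {"series": [[0,0,0,-0.4,0,4,85],[-1,5,-1,-0.7,0,8.3,85],[-1,5,-1,-0.7,0,8.3,85]]}}

```text
clock: 11.0
tcp_pos: [0.5279, -0.0138, 0.2948]
orientation: [-0.437, 1.572, -0.801]
contact_force: [0.3, 0.2, -0.6]
grip_width: 0.0853
```

Run:
```python
from h import *
p,M,o=st();print(w2b(p))
for s in(1,-1):
    C=fr(RB[:,0],s*RB[:,2]);rel(b2w([-.25,0,.10]),C)
```

```text
t 11.0 tcp [ 0.5279 -0.0138  0.2948] q [-0.29  0.35  0.8   1.97 -1.02  1.39  0.72] F [ 0.3  0.2 -0.6] M [-0.78  0.18  0.  ] w 0.0853
[-2.74431684e-01  2.31955246e-04  1.00115750e-01]
shift [ 0.1 24.4  0.2] turn [-3.000e-02 -9.026e+01  4.000e-02] | 24.4 90.3
shift [ 0.1 24.4  0.2] turn [-4.000e-02  8.974e+01 -3.000e-02] | 24.4 89.7
```

>>> {"method": "drive_tool", "body": {"series": [[0,0,0,0,-8.5,0,85],[0,0,0,0,-17,0,85],[0,0,0,0,-25.5,0,85],[0,0,0,0,-34,0,85],[0,0,0,0,-42.5,0,85]]}}

```text
clock: 11.5
tcp_pos: [0.5283, -0.0132, 0.2959]
orientation: [-0.648, 0.871, -0.54]
contact_force: [-0.7, -0.4, 0.6]
grip_width: 0.0851
```

>>> {"method": "drive_tool", "body": {"series": [[0,0,0,0,-8.5,0,85],[0,0,0,0,-17,0,85],[0,0,0,0,-25.5,0,85],[0,0,0,0,-34,0,85],[0,0,0,0,-42.5,0,85]]}}

```text
clock: 12.0
tcp_pos: [0.5286, -0.0126, 0.2968]
orientation: [-0.777, 0.165, -0.257]
contact_force: [-0.0, -1.3, 0.1]
grip_width: 0.085
```

Run:
```python
from h import *
p,M,o=st();print(w2b(p))
C=fr(RB[:,0],RB[:,2]);rel(b2w([-.22,0,.03]),C)
cam('wrist','w9.png')
f=cam('scene')['frame']
cv2.imwrite('pics/scene9.png',cv2.resize(f[60:260,220:460],None,fx=3,fy=3,interpolation=cv2.INTER_CUBIC))
```

```text
t 12.0 tcp [ 0.5286 -0.0126  0.2968] q [-0.14  0.3   0.59  1.96 -0.97  1.32  2.16] F [-0.  -1.3  0.1] M [-0.71  0.11 -0.  ] w 0.085
[-2.74921222e-01 -1.31556001e-04  1.02444617e-01]
shift [  5.3  55.2 -72. ] turn [ 0.22 -4.28  0.02] | 90.9 4.3
```

View pics/scene9.png

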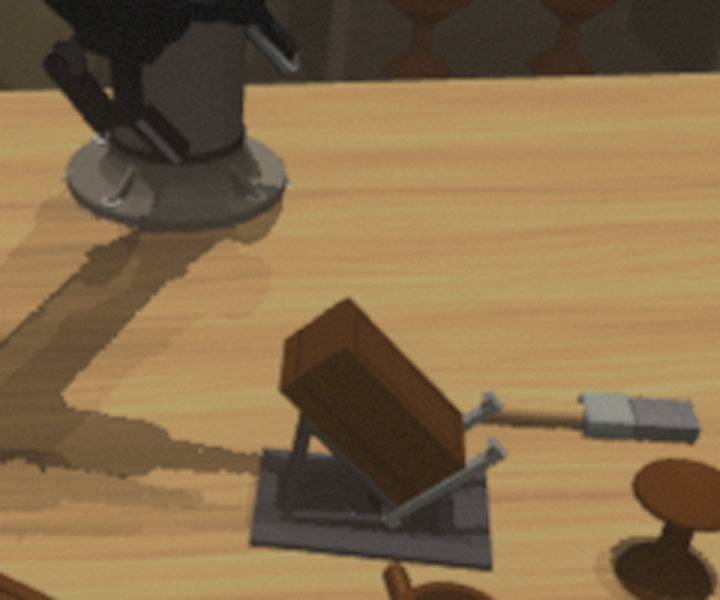

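View pics/w9.png

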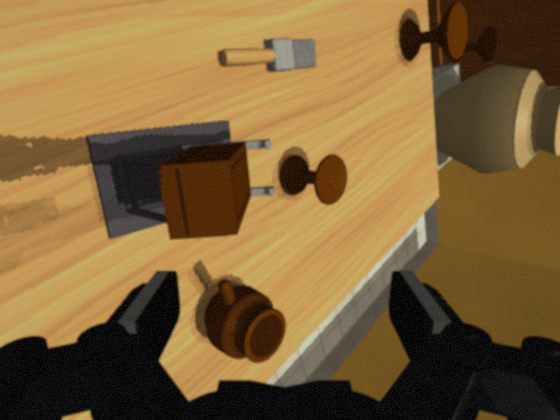

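Run:
```python
from h import *
f=cam('wrist');im=f['frame'].copy()
for z in(0,.05,.058):
  for x in(-.133,-.003):
    for y in(-.032,.032):
      u=proj(f,b2w([x,y,z+.002]))[0];print(x,y,z,u.round(1))
      cv2.circle(im,tuple(int(round(v)) for v in u),1,(0,255,0),-1)
cv2.imwrite('pics/w9c.png',cv2.resize(im[110:260,80:300],None,fx=3.5,fy=3.5,interpolation=cv2.INTER_CUBIC))
```

```text
-0.133 -0.032 0 [168.9 240.2]
-0.133 0.032 0 [155.2 165.7]
-0.003 -0.032 0 [202.4 199.9]
-0.003 0.032 0 [194.4 146.1]
-0.133 -0.032 0.05 [227.3 235.9]
-0.133 0.032 0.05 [217.3 160.8]
-0.003 -0.032 0.05 [244.  196.7]
-0.003 0.032 0.05 [237.8 142.7]
-0.133 -0.032 0.058 [236.7 235.2]
-0.133 0.032 0.058 [227.3 160. ]
-0.003 -0.032 0.058 [250.7 196.2]
-0.003 0.032 0.058 [244.7 142.1]
```

View pics/w9c.png

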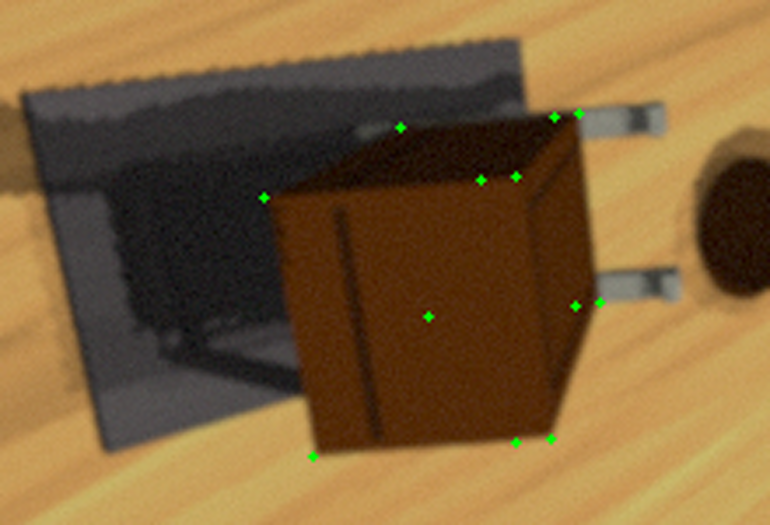

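>>> {"method": "drive_tool", "body": {"series": [[1,10,-20,0,-2,0,85],[3,25,-45,0,-4.2,0,85],[5,45,-65,0.2,-4.3,0,85],[5,60,-70,0.2,-4.3,0,85],[5,60,-70,0.2,-4.3,0,85]]}}

```text
clock: 12.65
tcp_pos: [0.5252, -0.0178, 0.2034]
orientation: [-0.779, 0.108, -0.229]
contact_force: [0.6, -0.1, -0.3]
grip_width: 0.085
```

Run:
```python
from h import *
p,M,o=st();print(w2b(p))
C=fr(RB[:,0],RB[:,2]);rel(b2w([-.16,0,.032]),C)
f=cam('wrist','w10.png')
```

```text
t 12.65 tcp [ 0.5252 -0.0178  0.2034] q [-0.07  0.45  0.54  2.04 -1.07  1.25  2.43] F [ 0.6 -0.1 -0.3] M [-0.72  0.17 -0.02] w 0.085
[-0.21299159  0.00192252  0.03218072]
shift [ 2.1 53.  -0.2] turn [-0.03 -0.73 -0.21] | 53.0 0.8
```

View pics/w10.png

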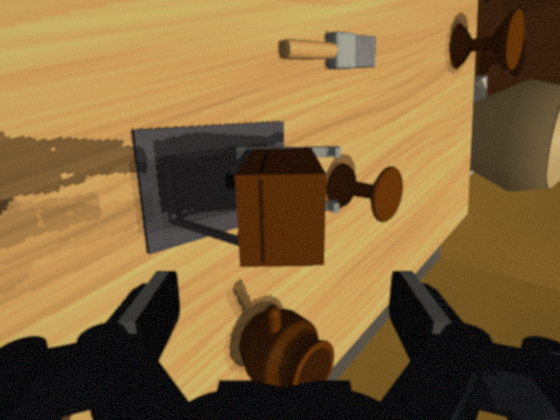

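Run:
```python
from h import *
f=cam('wrist');p,M,o=st();pt=w2b(p);print(pt)
def onbx(uv,x):
    c,d=ray(f,uv);c=w2b(c);d=RB.T@d;return (c+d*(x-c[0])/d[0])
Q=[onbx(uv,-.133) for uv in [(236,174),(326,174),(324,265),(239,266)]]
for q in Q: print(q.round(4))
print((np.mean(Q,0)-pt).round(4))
```

```text
t 12.75 tcp [ 0.5263 -0.0192  0.2055] q [-0.07  0.44  0.55  2.04 -1.07  1.25  2.43] F [-0.2 -0.8 -0.3] M [-0.75  0.16 -0.02] w 0.0849
[-0.21525228  0.00052968  0.03298097]
[-0.133   0.031   0.0034]
[-0.133   0.0304  0.0604]
[-0.133  -0.0326  0.0605]
[-0.133  -0.0328  0.0024]
[ 0.0823 -0.0015 -0.0013]
```

>>> {"method": "drive_tool", "body": {"series": [[1.5,20,-1.3,0,-0.5,0,85],[1.5,45,-1.3,0,-0.7,0,85],[1.5,70,-1.3,0,-0.7,0,85],[1.5,80,-1.3,0,-0.7,0,85],[1.5,80,-1.3,0,-0.7,0,85]]}}

```text
clock: 13.25
tcp_pos: [0.5411, 0.0356, 0.1485]
orientation: [-0.781, 0.091, -0.224]
contact_force: [-0.9, 0.8, 0.0]
grip_width: 0.0851
```

Run:
```python
from h import *
p,M,o=st();print(w2b(p))
C=fr(RB[:,0],RB[:,2]);rel(b2w([-.09,-0.001,.0317]),C)
f=cam('wrist','w11.png')
f=cam('scene')['frame']
cv2.imwrite('pics/scene11.png',cv2.resize(f[60:260,220:460],None,fx=3,fy=3,interpolation=cv2.INTER_CUBIC))
```

```text
t 13.25 tcp [0.5411 0.0356 0.1485] q [-0.12  0.52  0.47  2.08 -1.2   1.14  2.51] F [-0.9  0.8  0. ] M [-0.71  0.17 -0.01] w 0.0851
[-0.13479949 -0.00084536  0.03279557]
shift [ 0.2 44.8 -1.1] turn [-0.07  0.21 -0.08] | 44.8 0.2
```

View pics/w11.png

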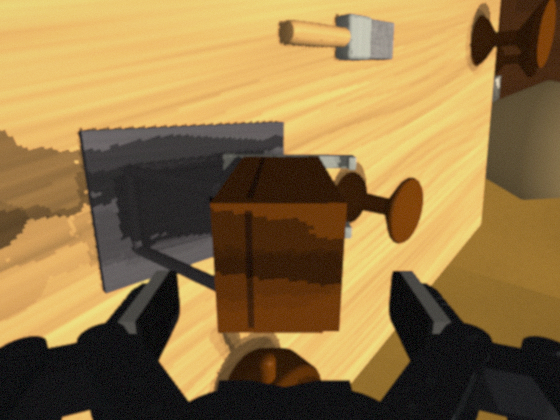

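View pics/scene11.png

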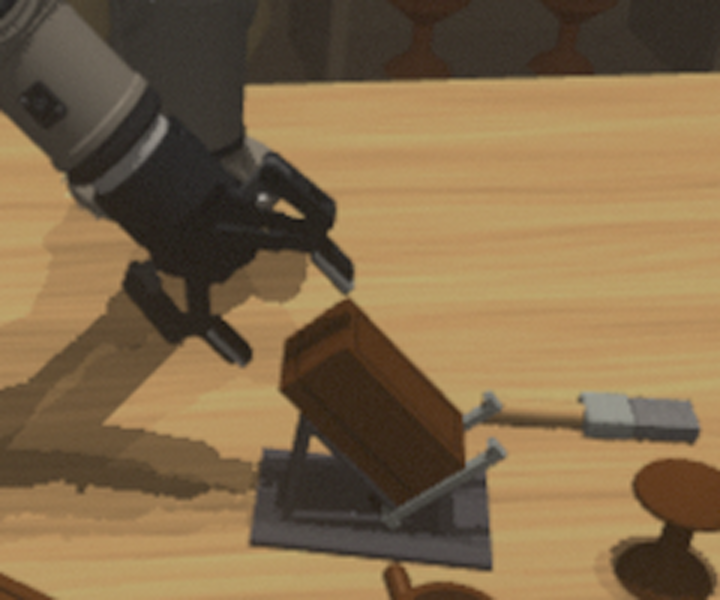

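>>> {"method": "drive_tool", "body": {"series": [[0,12,-0.5,0,0.2,0,85],[0,24,-1,0,0.2,0,85],[0,36,-1,0,0.2,0,85],[0,44,-1,0,0.2,0,85],[0,44,-1,0,0.2,0,85]]}}

```text
clock: 13.85
tcp_pos: [0.5482, 0.0647, 0.1163]
orientation: [-0.781, 0.095, -0.226]
contact_force: [0.2, -0.2, -0.2]
grip_width: 0.0851
```

Run:
```python
from h import *
p,M,o=st();print(w2b(p))
C=fr(RB[:,0],RB[:,2]);rel(b2w([-.088,-0.001,.0317]),C)
f=cam('wrist','w12.png')
f=cam('scene')['frame']
cv2.imwrite('pics/scene12.png',cv2.resize(f[60:260,220:460],None,fx=3,fy=3,interpolation=cv2.INTER_CUBIC))
```

```text
t 13.85 tcp [0.5482 0.0647 0.1163] q [-0.14  0.57  0.43  2.1  -1.28  1.08  2.55] F [ 0.2 -0.2 -0.2] M [-0.77  0.18  0.01] w 0.0851
[-0.09087483 -0.00088253  0.03113917]
shift [0.1 2.9 0.6] turn [-0.04 -0.04 -0.06] | 2.9 0.1
```

View pics/w12.png

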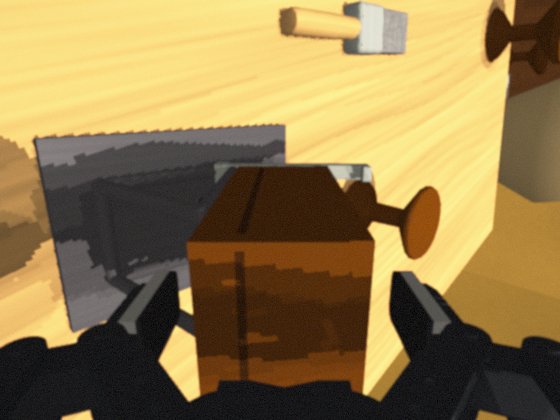

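View pics/scene12.png

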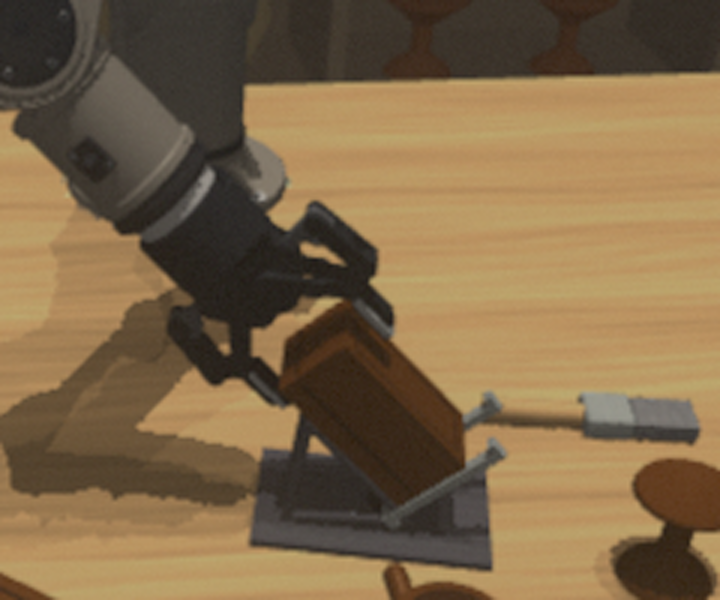

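>>> {"method": "drive_tool", "body": {"series": [[0,4,0.4,0,0,0,85],[0,8,0.6,0,0,0,85],[0,8,0.6,0,0,0,75],[0,8,0.6,0,0,0,66],[0,8,0.6,0,0,0,62]], "squeeze": 20}}

```text
clock: 14.45
tcp_pos: [0.5503, 0.069, 0.112]
orientation: [-0.781, 0.094, -0.229]
contact_force: [-0.8, -0.4, 0.1]
grip_width: 0.0617
```

>>> {"method": "drive_tool", "body": {"series": [[0,0,0,0,0,0,60],[0,0,0,0,0,0,58],[0,0,0,0,0,0,56],[0,0,0,0,0,0,52]], "squeeze": 20}}

```text
clock: 14.85
tcp_pos: [0.5501, 0.0684, 0.1116]
orientation: [-0.782, 0.095, -0.229]
contact_force: [-1.2, -2.3, -2.8]
grip_width: 0.0578
```

Run:
```python
from h import *
p,M,o=st();print(w2b(p),RB.T@o['contact_force'])
```

```text
t 14.85 tcp [0.5501 0.0684 0.1116] q [-0.14  0.58  0.41  2.1  -1.3   1.07  2.55] F [-1.2 -2.3 -2.8] M [-1.46  0.36  0.06] w 0.0578
[-0.08468187 -0.00179125  0.03072166] [ 0.19585248  0.6403258  -3.76705517]
```

>>> {"method": "drive_tool", "body": {"series": [[0,0,0,0,0,0,50],[0,0,0.5,0,0,0,50],[0,-1,1.5,0,0,0,50],[0,-3,3,0,0,0,50],[0,-6,5,0,0,0,50]], "squeeze": 90}}

```text
clock: 15.35
tcp_pos: [0.5495, 0.0682, 0.1191]
orientation: [-0.783, 0.095, -0.228]
contact_force: [-0.5, 0.3, -4.6]
grip_width: 0.0571
```

Run:
```python
from h import *
p,M,o=st();print(w2b(p),RB.T@o['contact_force'])
f=cam('scene')['frame']
cv2.imwrite('pics/scene13.png',cv2.resize(f[60:260,220:460],None,fx=3,fy=3,interpolation=cv2.INTER_CUBIC))
```

```text
t 15.35 tcp [0.5495 0.0682 0.1191] q [-0.15  0.57  0.42  2.1  -1.28  1.08  2.54] F [-0.5  0.3 -4.6] M [-1.64  0.47 -0.08] w 0.0571
[-0.09027932 -0.00131622  0.03578152] [ 3.33917534  0.53111961 -3.10529604]
```

View pics/scene13.png

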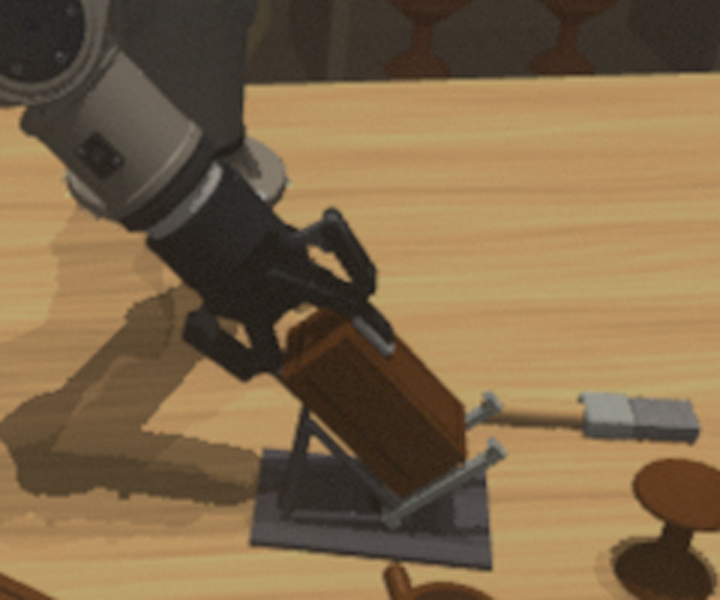

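>>> {"method": "drive_tool", "body": {"series": [[0,-8,5,0,0,0,50],[0,-16,15,0,0,0,50],[0,-24,35,0,0,0,50],[0,-34,60,0,0,0,50],[0,-44,90,0,0,0,50]]}}

```text
clock: 15.9
tcp_pos: [0.5571, 0.0992, 0.2154]
orientation: [-0.783, 0.096, -0.23]
contact_force: [1.2, -0.0, -5.5]
grip_width: 0.0569
```

>>> {"method": "drive_tool", "body": {"series": [[0,-3,15,0,5,0,50],[0,-5,25,0,13,0,50],[0,-5,25,0,21,0,50],[0,-5,25,0,29,0,50],[0,-5,25,0,37,0,50]]}}

```text
clock: 16.4
tcp_pos: [0.5599, 0.113, 0.2372]
orientation: [-0.683, 0.711, -0.478]
contact_force: [-0.7, 0.1, -6.0]
grip_width: 0.0573
```

Run:
```python
from h import *
p,M,o=st();print(w2b(p),RB.T@o['contact_force'])
C=fr(RB[:,0],-RB[:,2]);rel(b2w([-.14,-.001,.14]),C)
f=cam('wrist','w14.png')
f=cam('scene')['frame']
cv2.imwrite('pics/scene14.png',cv2.resize(f[60:260,220:460],None,fx=3,fy=3,interpolation=cv2.INTER_CUBIC))
```

```text
t 16.4 tcp [0.5599 0.113  0.2372] q [-0.35  0.37  0.55  2.04 -1.16  1.12  1.58] F [-0.7  0.1 -6. ] M [-1.63  0.43 -0.03] w 0.0573
[-0.14118193 -0.00072496  0.15179169] [ 4.157472    0.70712361 -4.31814297]
shift [ 7.4  1.2 -9.2] turn [-7.0000e-02  1.4252e+02  8.0000e-02] | 11.9 142.5
```

View pics/scene14.png

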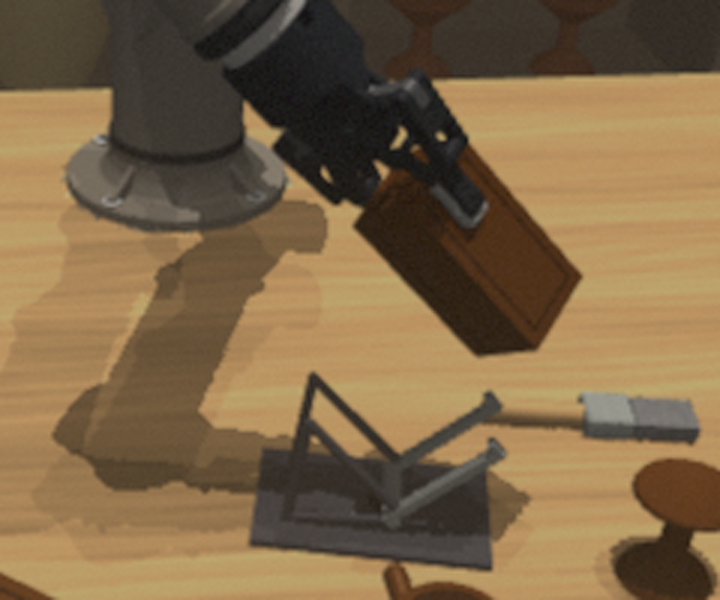

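>>> {"method": "drive_tool", "body": {"series": [[0,0,0,0,8,0,50],[0,0,0,0,16,0,50],[0,0,0,0,24,0,50],[0,0,0,0,32,0,50],[0,0,0,0,40,0,50]]}}

```text
clock: 17.0
tcp_pos: [0.5596, 0.113, 0.2372]
orientation: [-0.511, 1.362, -0.725]
contact_force: [0.3, -0.3, -6.2]
grip_width: 0.057
```

>>> {"method": "drive_tool", "body": {"series": [[0,0,0,0,8,0,50],[0,0,0,0,16,0,50],[0,0,0,0,24,0,50],[0,0,0,0,32,0,50],[0,0,0,0,40,0,50]]}}

```text
clock: 17.5
tcp_pos: [0.5592, 0.113, 0.2374]
orientation: [-0.257, 2.008, -0.951]
contact_force: [-0.3, 0.7, -6.4]
grip_width: 0.0572
```

>>> {"method": "drive_tool", "body": {"series": [[0,0,0,0,8,0,50],[0,0,0,0,16,0,50],[0,0,0,0,24,0,50],[0,0,0,0,32,0,50],[0,0,0,0,40,0,50]]}}

```text
clock: 18.0
tcp_pos: [0.5589, 0.1131, 0.2376]
orientation: [0.097, 2.634, -1.144]
contact_force: [0.6, 0.4, -6.0]
grip_width: 0.0568
```

Run:
```python
from h import *
p,M,o=st();print(w2b(p),RB.T@o['contact_force'])
C=fr(RB[:,0],-RB[:,2]);rel(b2w([-.11,-.001,.10]),C)
f=cam('wrist','w14.png')
f=cam('scene')['frame']
cv2.imwrite('pics/scene15.png',cv2.resize(f[60:260,220:460],None,fx=3,fy=3,interpolation=cv2.INTER_CUBIC))
```

```text
t 18.0 tcp [0.5589 0.1131 0.2376] q [-0.53  0.43  0.8   2.05 -1.22  1.22 -0.46] F [ 0.6  0.4 -6. ] M [-1.63  0.48 -0.05] w 0.0568
[-0.14165056  0.00027051  0.15198163] [ 4.62270671 -0.51336061 -3.83371885]
shift [18.7 31.7 48.5] turn [-0.05 22.51  0.08] | 60.9 22.5
```

View pics/scene15.png

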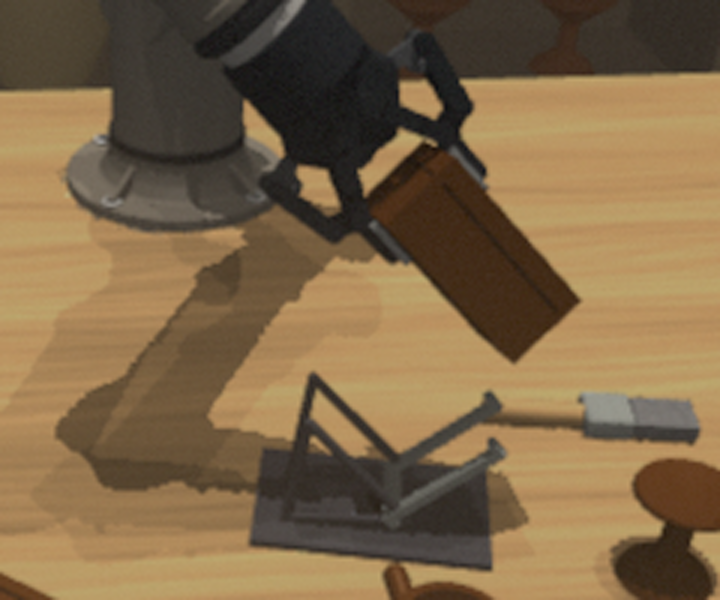

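View pics/w14.png

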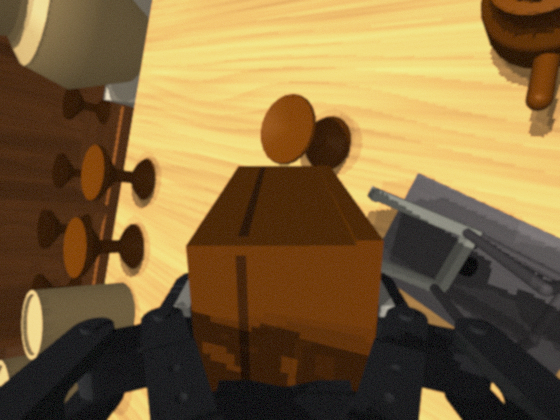

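>>> {"method": "drive_tool", "body": {"series": [[0,0,0,0,8,0,50],[1,3,4,0,16,0,50],[4,6,9,0,22.5,0,50],[10,14,22,0,22.5,0,50],[16,24,38,0,22.5,0,50]]}}

```text
clock: 18.6
tcp_pos: [0.5561, 0.1015, 0.1917]
orientation: [-0.33, -2.811, 1.166]
contact_force: [0.2, -0.4, -5.8]
grip_width: 0.0571
```

Run:
```python
from h import *
p,M,o=st();print(w2b(p),RB.T@o['contact_force'])
C=fr(RB[:,0],-RB[:,2]);rel(b2w([-.098,-.001,.045]),C)
f=cam('wrist','w16.png')
```

```text
t 18.6 tcp [0.5561 0.1015 0.1917] q [-0.49  0.52  0.8   2.09 -1.3   1.24 -0.71] F [ 0.2 -0.4 -5.8] M [-1.66  0.39 -0.01] w 0.0571
[-0.11755943  0.00019949  0.11111527] [ 3.8721222  -0.33402705 -4.38586186]
shift [-0.4 19.6 66.1] turn [-0.02  0.7   0.05] | 69.0 0.7
```

View pics/w16.png

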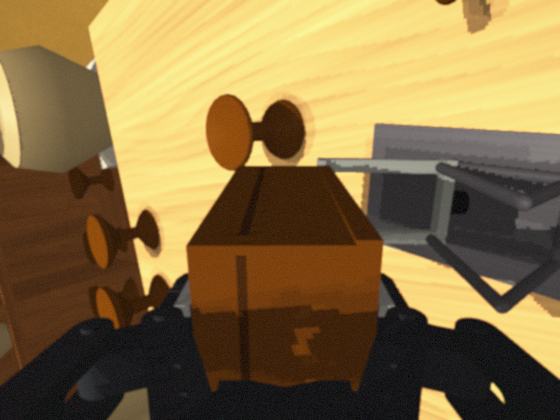

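>>> {"method": "drive_tool", "body": {"series": [[0,5,10,0,0.3,0,50],[0,11,28,0,0.7,0,50],[-0.3,16,46,0,0.7,0,50],[-0.4,19.5,60,0,0.7,0,50],[-0.4,19.5,66,0,0.7,0,50]]}}

```text
clock: 19.15
tcp_pos: [0.5474, 0.0675, 0.1272]
orientation: [-0.333, -2.796, 1.165]
contact_force: [0.4, 0.4, -4.7]
grip_width: 0.057
```

Run:
```python
from h import *
p,M,o=st();print(w2b(p),RB.T@o['contact_force'])
C=fr(RB[:,0],-RB[:,2]);rel(b2w([-.096,-.001,.033]),C)
f=cam('wrist','w17.png')
f=cam('scene')['frame']
cv2.imwrite('pics/scene17.png',cv2.resize(f[60:260,220:460],None,fx=3,fy=3,interpolation=cv2.INTER_CUBIC))
```

```text
t 19.15 tcp [0.5474 0.0675 0.1272] q [-0.33  0.62  0.68  2.11 -1.34  1.22 -0.57] F [ 0.4  0.4 -4.7] M [-1.62  0.35  0.03] w 0.057
[-0.0968335   0.00058276  0.04066861] [ 3.68365095 -0.31565126 -3.01477494]
shift [-1.6  0.9  7.7] turn [-0.26 -0.05  0.17] | 7.9 0.3
```

View pics/scene17.png

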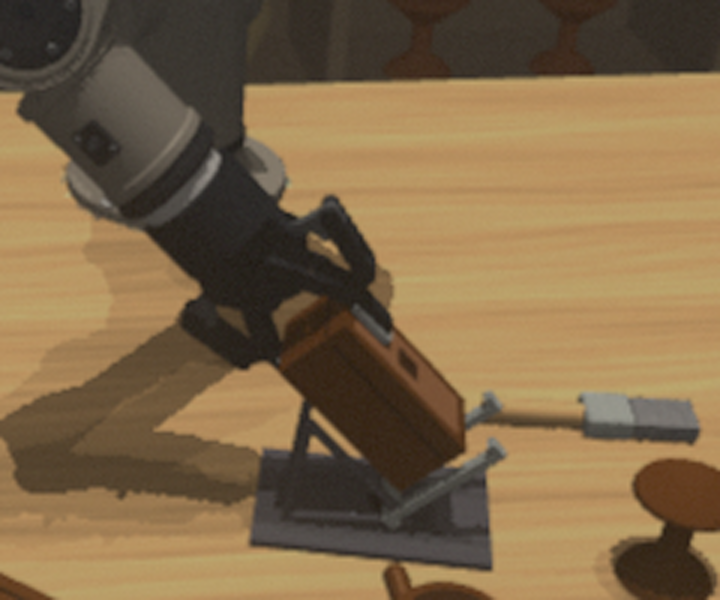

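View pics/w17.png

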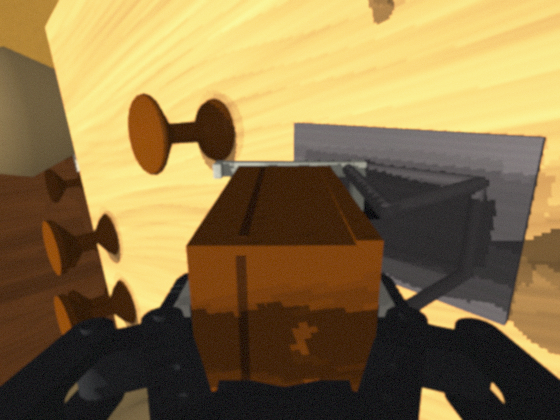

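>>> {"method": "drive_tool", "body": {"series": [[-0.5,0,2,-0.1,0,0.1,50],[-1,0,4,-0.2,0,0.2,50],[-1.5,0,6,-0.2,0,0.2,50],[-1.5,0,7.5,-0.2,0,0.2,50],[-1.5,0,8.5,-0.2,0,0.2,50]]}}

```text
clock: 19.75
tcp_pos: [0.5478, 0.0612, 0.1219]
orientation: [-0.34, -2.799, 1.16]
contact_force: [0.3, 0.2, -5.3]
grip_width: 0.0567
```

Run:
```python
from h import *
p,M,o=st();print(w2b(p),RB.T@o['contact_force'],RB.T@o['moment'])
C=fr(RB[:,0],-RB[:,2]);rel(b2w([-.085,-.001,.031]),C)
```

```text
t 19.75 tcp [0.5478 0.0612 0.1219] q [-0.31  0.63  0.66  2.11 -1.35  1.21 -0.55] F [ 0.3  0.2 -5.3] M [-1.69  0.43  0.04] w 0.0567
[-0.09732603 -0.00126655  0.03269357] [ 3.88594652 -0.2714307  -3.57057224] [-0.01560226  1.74178758  0.03871618]
shift [ 0.3 12.3  1.7] turn [-0.04 -0.11 -0.08] | 12.4 0.1
```

>>> {"method": "drive_tool", "body": {"series": [[0,0,0.8,0,0,0,50],[0,0,1.6,0,0,0,50],[0,0,2.2,0,0,0,50],[0,0,2.2,0,0,0,50]]}}

```text
clock: 20.15
tcp_pos: [0.5474, 0.0596, 0.1203]
orientation: [-0.34, -2.799, 1.16]
contact_force: [-0.4, -0.7, -5.2]
grip_width: 0.0569
```

Run:
```python
from h import *
p,M,o=st();print(w2b(p),RB.T@o['contact_force'],RB.T@o['moment'])
```

```text
t 20.15 tcp [0.5474 0.0596 0.1203] q [-0.3   0.63  0.66  2.11 -1.35  1.21 -0.54] F [-0.4 -0.7 -5.2] M [-1.67  0.39  0.01] w 0.0569
[-0.09732136 -0.00125635  0.03039065] [ 3.09971832  0.24086267 -4.21798343] [-0.02075787  1.71502912 -0.00188287]
```

>>> {"method": "drive_tool", "body": {"series": [[0,0,0.6,0,0,0,50],[0,0,1.2,0,0,0,50],[0,0,1.8,0,0,0,50],[0,0,1.8,0,0,0,50]]}}

```text
clock: 20.55
tcp_pos: [0.5474, 0.0594, 0.1201]
orientation: [-0.339, -2.801, 1.157]
contact_force: [0.0, 2.7, 3.5]
grip_width: 0.0571
```

Run:
```python
from h import *
p,M,o=st();print(w2b(p),RB.T@o['contact_force'],RB.T@o['moment'])
f=cam('scene')['frame']
cv2.imwrite('pics/scene18.png',cv2.resize(f[110:250,290:410],None,fx=5,fy=5,interpolation=cv2.INTER_CUBIC)[:600])
```

```text
t 20.55 tcp [0.5474 0.0594 0.1201] q [-0.3   0.63  0.65  2.11 -1.35  1.22 -0.54] F [0.  2.7 3.5] M [0.34 0.32 0.25] w 0.0571
[-0.09730501 -0.00127135  0.03009399] [-0.65194614  0.60165908  4.30662333] [ 0.09869447 -0.25138245  0.44775046]
```

View pics/scene18.png

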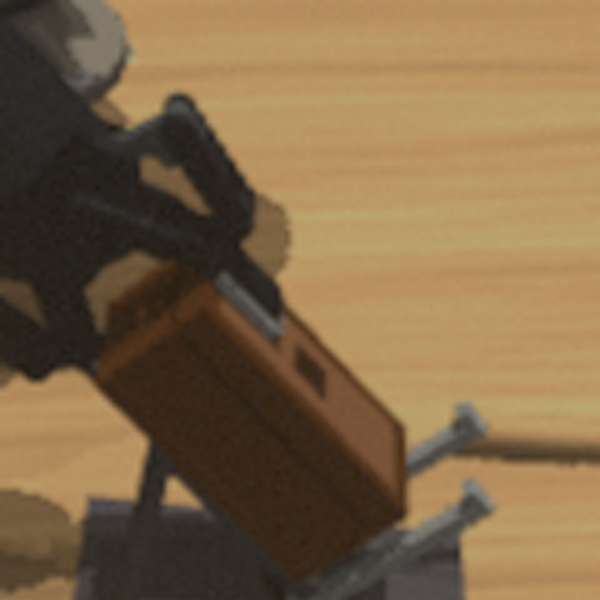

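>>> {"method": "drive_tool", "body": {"series": [[0,2,-0.3,0,0,0,50],[0,4,-0.3,0,0,0,50],[0,6,-0.3,0,0,0,50],[0,8,-0.3,0,0,0,50],[0,10,-0.3,0,0,0,50]]}}

```text
clock: 21.1
tcp_pos: [0.5492, 0.0664, 0.113]
orientation: [-0.34, -2.801, 1.157]
contact_force: [0.3, 1.3, -0.5]
grip_width: 0.0572
```

Run:
```python
from h import *
p,M,o=st();print(w2b(p),RB.T@o['contact_force'],RB.T@o['moment'])
```

```text
t 21.1 tcp [0.5492 0.0664 0.113 ] q [-0.27  0.63  0.6   2.11 -1.35  1.18 -0.54] F [ 0.3  1.3 -0.5] M [-0.73  0.2  -0.05] w 0.0572
[-0.08716418 -0.00139446  0.03020412] [1.31006393 0.03534771 0.54085549] [ 0.04509031  0.75715513 -0.02023759]
```

>>> {"method": "drive_tool", "body": {"series": [[0,0.6,0,0,0,0,50],[0,1.2,0,0,0,0,50],[0,1.8,0,0,0,0,50],[0,2.4,0,0,0,0,50]]}}

```text
clock: 21.5
tcp_pos: [0.5496, 0.0679, 0.1114]
orientation: [-0.34, -2.801, 1.157]
contact_force: [-2.5, -1.3, 6.4]
grip_width: 0.0572
```

Run:
```python
from h import *
p,M,o=st();print(w2b(p),RB.T@o['contact_force'],RB.T@o['moment'])
```

```text
t 21.5 tcp [0.5496 0.0679 0.1114] q [-0.26  0.62  0.58  2.11 -1.35  1.17 -0.54] F [-2.5 -1.3  6.4] M [-0.33  0.43  0.26] w 0.0572
[-0.08496717 -0.00141797  0.0301996 ] [-5.82364013  2.07258209  3.2150133 ] [0.05437063 0.4263465  0.42220797]
```

>>> {"method": "drive_tool", "body": {"series": [[0,0,0,0,0,0,55],[0,0,0,0,0,0,57],[0,-0.3,0,0,0,0,58],[0,-0.3,0,0,0,0,59],[0,-0.3,0,0,0,0,60]], "squeeze": 20}}

```text
clock: 22.0
tcp_pos: [0.5496, 0.0673, 0.1116]
orientation: [-0.34, -2.801, 1.158]
contact_force: [-0.3, 0.1, 0.6]
grip_width: 0.0596
```

Run:
```python
from h import *
p,M,o=st();print(w2b(p),RB.T@o['contact_force'],RB.T@o['moment'])
f=cam('scene')['frame']
cv2.imwrite('pics/scene19.png',cv2.resize(f[110:250,290:410],None,fx=5,fy=5,interpolation=cv2.INTER_CUBIC)[:600])
```

```text
t 22.0 tcp [0.5496 0.0673 0.1116] q [-0.26  0.62  0.58  2.11 -1.35  1.17 -0.54] F [-0.3  0.1  0.6] M [-0.73  0.19  0.03] w 0.0596
[-0.08552372 -0.00156501  0.02992432] [-0.38379911  0.27704942  0.45353179] [-0.0137954   0.75617838  0.0315516 ]
```

View pics/scene19.png

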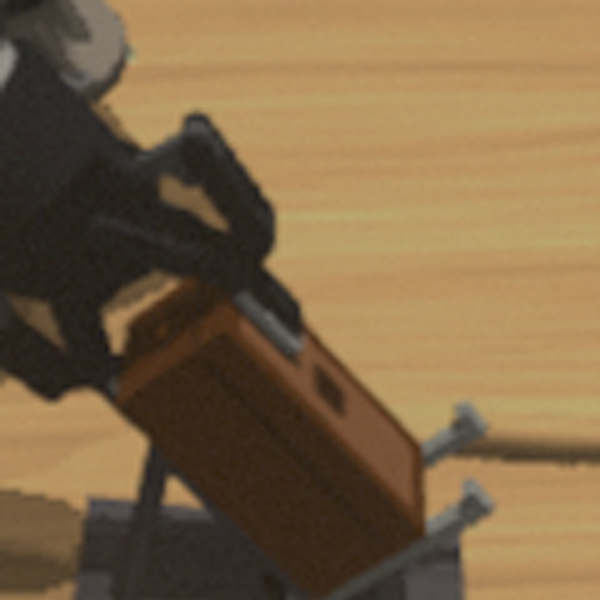

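Released and stable: the box rests on the ledge with its seal facing out. Now I open fully and back straight out along the slope.

>>> {"method": "drive_tool", "body": {"series": [[0,0,0,0,0,0,65],[0,0,0,0,0,0,72],[0,0,0,0,0,0,80],[0,0,0,0,0,0,84],[0,0,0,0,0,0,84]]}}

```text
clock: 22.55
tcp_pos: [0.5496, 0.0673, 0.1117]
orientation: [-0.341, -2.801, 1.158]
contact_force: [-0.9, -0.4, 0.1]
grip_width: 0.0839
```

>>> {"method": "drive_tool", "body": {"series": [[0,-10,0,0,0,0,84],[0,-25,0,0,0,0,84],[0,-45,0,0,0,0,84],[0,-65,0,0,0,0,84],[0,-85,0,0,0,0,84]]}}

```text
clock: 23.05
tcp_pos: [0.5349, 0.0071, 0.1731]
orientation: [-0.343, -2.8, 1.158]
contact_force: [-0.6, 0.3, 0.4]
grip_width: 0.0838
```

Run:
```python
from h import *
p,M,o=st();print(w2b(p))
f=cam('wrist','w20.png')
f=cam('scene')['frame']
cv2.imwrite('pics/scene20.png',cv2.resize(f[60:260,220:460],None,fx=3,fy=3,interpolation=cv2.INTER_CUBIC))
```

```text
t 23.05 tcp [0.5349 0.0071 0.1731] q [-0.21  0.53  0.67  2.07 -1.19  1.27 -0.62] F [-0.6  0.3  0.4] M [-0.69  0.12 -0.02] w 0.0838
[-0.17285971 -0.00160101  0.02954872]
```

View pics/scene20.png

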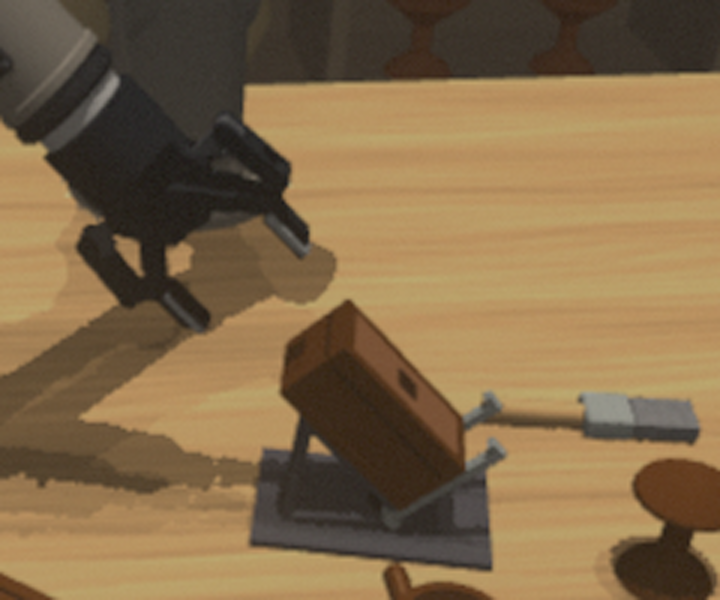

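View pics/w20.png

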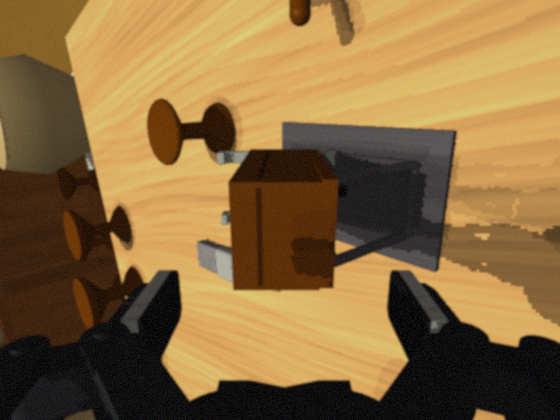

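Run:
```python
from h import *
f=cam('wrist')
def onbx(uv,x):
    c,d=ray(f,uv);c=w2b(c);d=RB.T@d;return (c+d*(x-c[0])/d[0])
Q=[onbx(uv,-.133) for uv in [(229.5,182),(337.5,180),(334.5,289),(234,289.5)]]
for q in Q: print(q.round(4))
print(np.mean(Q,0))
g=cam('top','top20.png');a=cv2.imread('pics/top0.png')
cv2.imwrite('pics/cmp.png',np.vstack([a[60:260,80:300],g['frame'][60:260,80:300]]))
```

```text
[-0.133  -0.0356  0.0583]
[-0.133  -0.0366  0.0017]
[-0.133   0.0269  0.0008]
[-0.133   0.0272  0.0584]
[-0.133      -0.00453206  0.02978549]
```

View pics/cmp.png

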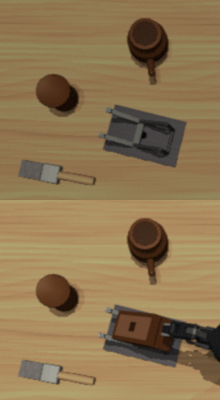

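Run:
```python
from bench import r
print(r.hand_in())
```

```text
the job is handed in; nothing more can be done
None
```

The box is upside down on the stand, lid against the rods with its foot and seal facing out, and the job is handed in. No verdict was reported.

**What I did**
1. I gripped the box across its width, set it foot-first on the rods, and felt for the ledge. It was at or very near its lowest setting.
2. I gripped it again across foot and lid from its upper end, which kept the lid clamped shut.
3. I lifted it off, rolled it half a turn about the slope's axis, and lowered it onto the rods at about 20 mm/s until I felt the ledge. Contact forces read at the end of each move stayed below about 10 N.
4. I let go and backed straight up the slope. The arm's clock read about 23 s of the 72 s allowed.

**Last checks**
- **Position:** the wrist camera puts the box middle about 30 mm out from the rods and about 4.5 mm to one side of midway. The limits are 24 to 34 mm and 15 mm. The box looked square by eye.
- **Seating:** after the turn the tool stopped on the ledge within 0.3 mm of where it was when I gripped the seated box. After release the force on the tool was about zero.
- **Lid and bystanders:** no gap showed at the lid, and in before-and-after top views the jar, lamp and brush had not moved.

**Disagreements**
- **Scene and top cameras:** plate corners found in the scene view were up to 10 mm off those from the top view. Some of that came from reading a lower edge of the plate. I relied on the top and wrist views and on touch.
- **Sideways position:** the tool pose put the box about 1.5 mm from midway, against the camera's 4.5 mm. Both are well inside the limit.

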